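# Put the paint tins away behind the sliding doors

## Task

Tidy the storeroom bench: put every small white paint tin in the compartment under the cabinet's white sliding door and every small blue tin in the one under the blue sliding door (each door slides past the other), and leave both doors fully shut. Roll the big orange tin along the bench, never lifting it off, until it lies at rest centred on the red stripe and in line with it. Leave everything else on the bench where it is.

Things in the scene. Friction and masses are not known exactly. Their poses are not given: they have to be found in the camera images.
- chest: low fixed wooden cabinet on the bench, 184 mm deep (its x, away from the robot) by 444 mm long (its y, to the robot's left). Origin: centre of its underside. Two flat bypass sliding doors cover its open top and slide along y: white on the +y half in the upper track, blue on the -y half in the lower. Guide rails at x +-86 to +-92 mm reach 112 mm high; outer walls 92 mm
- white_bay (a point): centre of the white compartment's floor, 8 mm above the bench; axes as the cabinet's. The compartment spans y +-103 mm and x +-80 mm about it (cabinet y 4 to 210 mm); a divider 86 mm high parts it from the blue one; 84 mm of height under the blue door's level
- blue_bay (a point): centre of the blue compartment's floor, 8 mm above the bench, of the same size: y +-103 mm and x +-80 mm about it (cabinet y -210 to -4 mm)
- white_door (a joint): upper sliding door, white panel 170 (x) by 210 (y) by 8 mm, top face 110 mm above the bench. 0 = shut (panel at cabinet y 0 to 210 mm); grows in m as it slides to the cabinet's -y over the blue door, up to 0.165 (white compartment open from cabinet y 45 to 210 mm, blue one covered). Stays where left; friction about 1.5 N plus 4 N per m/s
- white_door_handle (a point): grip point of the white door's handle, 133 mm above the bench: an upright black fin 14 mm thick (cabinet's y), 80 mm long (x), from the panel's top (110 mm) to 146 mm above the bench, centred 20 mm from the panel's outer (+y) edge. Moves with the door; axes as the cabinet's
- blue_door (a joint): lower sliding door, blue panel 170 by 210 by 8 mm, top face 100 mm above the bench. 0 = shut (panel at cabinet y -210 to 0 mm); grows in m as it slides to the cabinet's +y under the white door, up to 0.165 (blue compartment open from cabinet y -210 to -45 mm, white one covered). Friction as the white door
- blue_door_handle (a point): grip point of the blue door's handle, 133 mm above the bench: a fin like the other, from the panel's top (100 mm) to 146 mm above the bench, centred 20 mm from the panel's outer (-y) edge. The white door never reaches it. Moves with the door
- stripe: red painted stripe on the bench, flat, 170 mm long (its x) and 30 mm wide (its y). Origin: its centre; its +y points to the side where the big tin lies at the start
- big_tin_mid (a point): centre of the big orange paint tin that lies on its side, a cylinder of 96 mm diameter, 120 mm long, 0.6 kg: too fat to grasp. The x axis runs along the cylinder; y and z turn as it rolls. At rest the centre is 48 mm above the bench. Runs on after the pusher stops: about 2 mm after a push at 15 mm/s, 10 mm at 30, 60 mm at 50
- white_1_mid (a point): centre (half-way up) of a small white paint tin with a steel lid, a cylinder 58 mm in diameter and 75 mm tall, 0.25 kg, standing on the bench; z along its axis. May be absent
- white_2_mid (a point): centre (half-way up) of a small white paint tin with a steel lid, a cylinder 58 mm in diameter and 75 mm tall, 0.25 kg, standing on the bench; z along its axis. May be absent
- blue_1_mid (a point): centre (half-way up) of a small blue paint tin with a steel lid, a cylinder 58 mm in diameter and 75 mm tall, 0.25 kg, standing on the bench; z along its axis. May be absent
- blue_2_mid (a point): centre (half-way up) of a small blue paint tin with a steel lid, a cylinder 58 mm in diameter and 75 mm tall, 0.25 kg, standing on the bench; z along its axis. May be absent
- tape: roll of yellow tape lying flat, 90 mm across, 24 mm high; origin at the centre of its underside; a bystander, to be left alone
- jar: glass jar with a red lid, 68 mm across, 95 mm tall; origin at the centre of its underside; a bystander, to be left alone
- scraper: scraper with a wooden handle, 200 mm long, lying flat; origin at the centre of its underside; a bystander, to be left alone
- brush: paint brush, 200 mm long, lying flat; origin at the centre of its underside; a bystander, to be left alone
- hammer: hammer with a wooden handle, 260 mm long, lying flat; origin at the centre of its underside; a bystander, to be left alone
- mug: blue mug, 80 mm across, 90 mm tall; origin at the centre of its underside; a bystander, to be left alone
Things that resemble listed ones, but are neither listed nor needed, are in the scene too. Leave any yellow look-alike of the part that bears big_tin_mid alone.

How it is judged:
By the outcome, as a careful person would: the job done as asked, in the order asked, and still so for the second after the job is handed in, with the robot touching nothing.
Of white_1, white_2 only 1 to 2 are there at a start; the rules pass over those that are not, and their reading is None.
Of blue_1, blue_2 only 1 to 2 are there at a start; the rules pass over those that are not, and their reading is None.
At some moment in a run one of white_1, white_2, blue_1, blue_2 may be knocked a few centimetres aside while the robot is not near it.
Once in a run the grip may slacken for a moment while it holds something.
It also fails if it takes over 210 s, if anything falls off the work surface, if the arm or the gripper's body presses on something with over 40 N, if the wrist force passes 120 N, or if a joint passes its speed limit or range.

## Robot

A 6-joint arm with a two-finger parallel gripper is mounted at the origin on the work surface. World frame = base frame: x ahead of the robot, y to its left, z up, the work surface at z = 0. Lengths are in m, angles in rad, forces in N, time in s.
With the tool pointing down it reaches from about 0.225 to 0.725 m from the base axis. Payload 3.1 kg.
Tool frame: the origin (TCP) lies on the centre line of the jaws, within the pads' length; the fingertips stand 19 mm ahead of it and the grasp point (between the pads) is the TCP; z points along the fingers, y is the line along which they close (so a half turn about z gives the same grasp; the last joint's range is limited). The gripper opens to 85 mm and grips with 20 to 120 N. Pads are 22 mm wide; open, the fingers measure 114 mm over their backs; the gripper's body (76 mm by 85 mm) begins 54 mm behind the grasp point. The pads swing forward as they close: fully open they stand 13 mm farther back than shut.
Start: joints at [1.193, 0.048, 0.099, 1.622, 0, 1.443], TCP at [0.13, 0.509, 0.25] pointing down, gripper open.
Joint ranges: [-2.91, 2.91], [-0.99, 1.94], [-1.21, 1.42], [-2.12, 2.29], [-1.49, 1.47], [-3.14, 3.14]. Speed limits (rad/s): [2.79, 2.79, 3.14, 3.14, 3.14, 3.14].

## Interface

Orientations are given as a unit quaternion [x, y, z, w].
In Python, from plant import robot, eyes gives the robot as it stands.
- The arm moves only by the shell command python3 -m pendant 'ROWS' [FORCE]. ROWS is text: rows parted by semicolons, each of 7 numbers parted by spaces: the shift along the tool's x, y, z in units of 30 mm (1.0 is 30 mm), then the turn, a rotation vector about the tool's x, y, z in rad, then the opening, from 0 (shut) to 1 (fully open). In form: x y z rx ry rz fingers; .... A call has 1 to 5 rows; each row is the pose to reach, as a shift and turn from the pose commanded when the call began, along the tool's axes at that moment; what a row does not reach only later rows make up. A row lasts 1/8 s, in which the tool goes at most 62.5 mm and 10.7 degrees, less where a joint would pass 70% of its speed; a pose out of reach is approached as far as the arm can. A call with a gripper value outside its range is refused whole. The fingers move at their own pace and stop on an object; FORCE is the grip in N (left out, the last holds). Time passes only in rows, so rows that repeat a pose let the fingers close. It gives the time, the measured TCP pose, the force, the opening and the grip force at its end, in the units of the state.
- robot.state(): the state, without advancing time (a new reading comes with each control period).
- eyes.camera(name): name is "side" or "top"; returns (picture, depth): 384x512x3 uint8, blue, green, red; 384x512 float32, m along the optical axis (not along the pixel's ray), 0 where there is no reading.
- eyes.camera_info(name): a dict with "fx", "fy", "cx", "cy" (pixels), "R" (3x3) and "t" (3): a world point X has camera coordinates R X + t. Camera axes: x right, y down, z forward; pixel columns grow to the right and rows downward; lengths in m; the calibration is good to about 2 mm. A picture is of the moment at which its call begins. camera_info takes no time and is no camera call.
- robot.close_job(): hands the job in; it is judged then, once.
The state is a dict: "t": time; "q": joint angles; "qvel": joint speeds; "tau": joint torques, N m; "tcp_pos": TCP position; "orientation": TCP orientation; "force": force on the tool from outside, world axes, zero at the start; "torque": the same for the moment, N m; "finger_gap": finger opening in m; "gripper_force": force on a finger pad.
Only numpy, scipy, OpenCV 4.12 (cv2) and the standard library are available. Lean on these libraries where they do the work, as an engineer would, in place of code of your own. Each camera call takes 0.05 s, during which the arm holds its last target. There are 200 camera calls.

## Working session

There is one attempt and no reset: what is moved stays moved. The work goes in short steps, Python scripts to look and compute and a shell command to move; the robot and the scene stay as the last step left them, time stands still between calls to the robot, and variables do not carry over. Pictures are saved under pics/ and viewed, at most 14 in all, crops included, and the job is handed in when it is done.

```bash
ls; mkdir -p pics; python3 - <<'E'
from plant import robot, eyes
import cv2,numpy as np
for n in("top","side"):
    p,d=eyes.camera(n); cv2.imwrite(f"pics/{n}0.png",p); np.save(f"{n}0.npy",d)
    print(n,eyes.camera_info(n))
print(robot.state())
E
```

```text
pics
top {'fx': 395.1766162638505, 'fy': 395.1766162638505, 'cx': 255.9542221651213, 'cy': 191.0029741492127, 'R': array([[ 2.33470805e-02, -9.99725103e-01,  2.15232463e-03],
       [-9.95730112e-01, -2.34460068e-02, -8.92851019e-02],
       [ 8.93110211e-02, -5.85879882e-05, -9.96003784e-01]]), 't': array([-0.10030704,  0.47578508,  1.53539046])}
side {'fx': 367.886925103887, 'fy': 367.886925103887, 'cx': 257.07321909837947, 'cy': 194.70082006815372, 'R': array([[ 0.99389412, -0.1093335 ,  0.01485483],
       [-0.06685523, -0.70383309, -0.70721239],
       [ 0.08777733,  0.70190111, -0.70684508]]), 't': array([-0.48067042,  0.0536295 ,  1.56674689])}
{'t': 0.1, 'q': array([ 1.19317902e+00,  4.86966697e-02,  9.77520862e-02,  1.62201259e+00,
       -2.18250756e-05,  1.44297114e+00]), 'qvel': array([ 1.71673913e-03, -1.45945486e-03,  2.81097511e-03,  4.97584092e-06,
       -6.51510867e-04,  2.01689579e-03]), 'tau': array([ 3.16301463e-03, -3.39852011e+01,  3.20935714e+01,  1.58726913e-02,
       -8.12272310e-05,  1.45835634e-05]), 'tcp_pos': array([0.12962055, 0.50821364, 0.24922257]), 'orientation': array([ 1.24571518e-01,  9.92210043e-01, -1.04883231e-03, -2.59582668e-04]), 'force': array([-0.45732287,  0.06058905, -0.08595447]), 'torque': array([0.00755281, 0.00830069, 0.01994622]), 'gripper_force': 0.0, 'finger_gap': 0.08562360120129626}
```

View pics/top0.png

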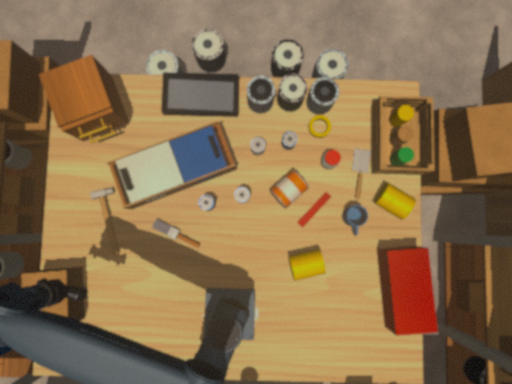

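View pics/side0.png

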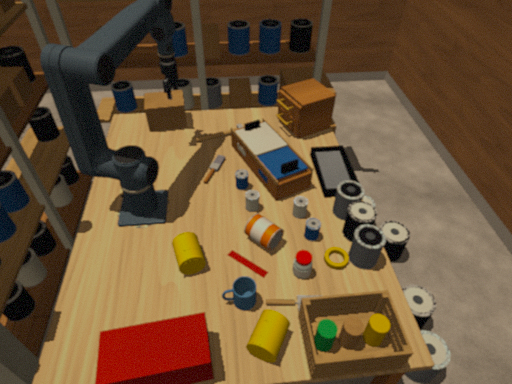

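The top view shows the cabinet (110–236, 123–207), small tins at (258,145), (289,140), (206,202) and (242,194), the big tin at (289,187) and the stripe at (314,209). The side view shows the tins at (242,180) and (313,229) are blue, and those at (252,200) and (301,208) are white.

```bash
cat > h.py <<'E'
from plant import robot, eyes
import cv2,numpy as np
from scipy.spatial.transform import Rotation as Rot
def ray(n,uv,z):
    c=eyes.camera_info(n);R=np.array(c["R"]);t=np.array(c["t"]);o=-R.T@t
    uv=np.atleast_2d(np.array(uv,float))
    v=np.c_[(uv[:,0]-c["cx"])/c["fx"],(uv[:,1]-c["cy"])/c["fy"],np.ones(len(uv))]@R
    return o+v*((z-o[2])/v[:,2])[:,None]
def proj(n,X):
    c=eyes.camera_info(n);x=np.array(c["R"])@np.array(X)+c["t"]
    return np.array([x[0]/x[2]*c["fx"]+c["cx"],x[1]/x[2]*c["fy"]+c["cy"]])
def cont(m):
    cs,_=cv2.findContours(m.astype(np.uint8),cv2.RETR_EXTERNAL,cv2.CHAIN_APPROX_NONE)
    return sorted([c[:,0] for c in cs],key=lambda c:-len(c))
def box(P):  # minarearect of world xy pts -> centre, size(long first), yaw of long axis
    (cx,cy),(w,h),a=cv2.minAreaRect((P[:,:2]*1000).astype(np.float32))
    if w<h: w,h,a=h,w,a+90
    return np.round([cx,cy],1),np.round([w,h],1),round(a,1)
def go(p,yaw_deg):
    """shift in tool axes (units of 30mm) and rz to reach p, with tool y at world angle yaw (mod 180)"""
    s=robot.state();R=Rot.from_quat(s["orientation"]);q=R.as_matrix()
    d=q.T@(np.array(p)-s["tcp_pos"])/.03
    a=np.degrees(np.arctan2(q[1,1],q[0,1]));dy=(yaw_deg-a+90)%180-90
    print("shift",d.round(2),"rz",round(-np.radians(dy),3),"tcp",s["tcp_pos"].round(4),"toolYaw",a.round(1),"q6",s["q"][5].round(2),"t",s["t"],"gap",s["finger_gap"].round(4))
E
python3 - <<'E'
from h import *
p=cv2.imread("pics/top0.png");h=cv2.cvtColor(p,cv2.COLOR_BGR2HSV);H,S,V=[h[...,i].astype(int) for i in range(3)]
def roi(m,x0,y0,x1,y1):
    k=np.zeros_like(m);k[y0:y1,x0:x1]=m[y0:y1,x0:x1];return k
m=roi((H>100)&(H<130)&(S>130),165,120,245,190);print("blue",box(ray("top",cont(m)[0],.100)))
m=roi((S<75)&(V>120),105,120,215,210);print("white",box(ray("top",cont(m)[0],.110)))
m=roi((V<60),105,120,245,210)
for c in cont(m)[:4]: print("dark",c.mean(0),len(c),box(ray("top",c,.146)))
m=roi(((H<6)|(H>174))&(S>150),290,180,335,230);print("stripe",box(ray("top",cont(m)[0],0)))
m=roi((H<18)&(H>=5)&(S>170)|((S<60)&(V>150)),266,164,312,210)
for c in cont(m)[:2]: print("big",len(c),box(ray("top",c,.048)))
# depth-based: points above 0.03
d=np.load("top0.npy");c=eyes.camera_info("top");R=c["R"]
vv,uu=np.mgrid[:384,:512];X=np.stack([(uu-c["cx"])/c["fx"]*d,(vv-c["cy"])/c["fy"]*d,d],-1)
W=(X-c["t"])@R;Z=W[...,2]
for nm,(u,v) in dict(a=(258,145),b=(289,140),c=(206,202),d=(242,194)).items():
    m=roi((Z>.06)&(Z<.09)&(d>0),u-14,v-14,u+14,v+14);q=W[m];print(nm,m.sum(),((q.max(0)+q.min(0))/2).round(4),np.median(q,0).round(4))
m=roi((Z>.03)&(Z<.11)&(d>0),262,164,314,212);q=W[m];print("bigdepth",m.sum(),box(q),q[:,2].max(), box(q[q[:,2]>.085]))
m=roi((Z>.085)&(Z<.12)&(d>0),100,118,250,215);print("chest",box(W[m]))
for n in("top","side"):
    cv2.imwrite(f"pics/{n}0b.png",cv2.resize(cv2.imread(f"pics/{n}0.png")[110:250,95:345] if n=="top" else cv2.imread("pics/side0.png")[100:290,190:390],None,fx=3,fy=3,interpolation=cv2.INTER_CUBIC))
E
```

```text
blue (array([662. , 106.3]), array([5.4, 0. ]), -133.8)
white (array([533.8, 309.4]), array([217. , 171.2]), 112.4)
dark [217. 156.] 1 (array([591.8,  56.1]), array([0., 0.]), 0.0)
dark [214. 146.] 1 (array([628.5,  68.2]), array([0., 0.]), 0.0)
dark [210. 139.] 1 (array([654.2,  83.7]), array([0., 0.]), 0.0)
stripe (array([ 387.1, -298.2]), array([76.3, 14. ]), 136.0)
big 47 (array([ 518. , -247.3]), array([88.7, 32.4]), 42.1)
big 41 (array([ 460.8, -184.9]), array([87.8, 21. ]), 43.6)
a 188 [ 0.6506 -0.0892  0.0724] [ 0.6509 -0.089   0.0758]
b 189 [ 0.6767 -0.2113  0.0735] [ 0.6765 -0.2116  0.0761]
c 199 [0.4249 0.1014 0.0738] [0.4233 0.1021 0.0765]
d 188 [ 0.4582 -0.0327  0.0747] [ 0.4567 -0.0326  0.0761]
bigdepth 819 (array([ 485.2, -212.8]), array([121.4,  96. ]), 132.8) 0.10439518981432852 (array([ 486.3, -212.1]), array([121.1,  72.7]), 132.4)
chest (array([587.2, 236.1]), array([522.4, 345.9]), 96.1)
```

View pics/top0b.png

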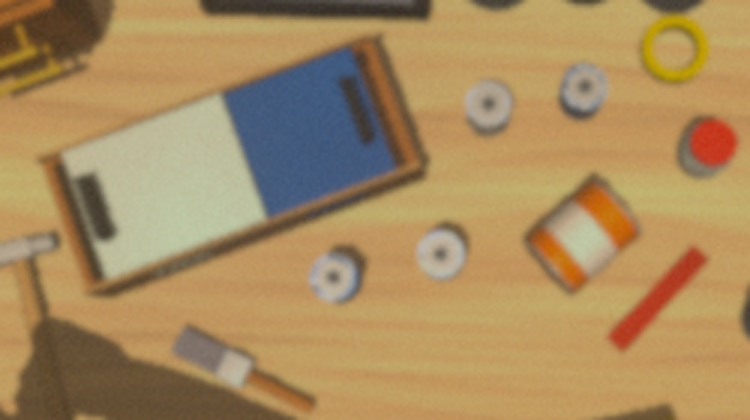

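The crop shows the cabinet cleanly, with the white door at left, the blue door at right, and fins at (97,207) and (357,110) in the crop. The stripe runs (610,345)–(705,250).

```bash
python3 - <<'E'
from h import *
p=cv2.imread("pics/top0.png").astype(int);B,G,Rr=p[...,0],p[...,1],p[...,2]
def roi(m,x0,y0,x1,y1):
    k=np.zeros_like(m);k[y0:y1,x0:x1]=m[y0:y1,x0:x1];return k
m=roi(B>Rr*1.4,160,118,245,192);print("blue",box(ray("top",cont(m)[0],.100)))
m=roi(Rr>2.2*np.maximum(G,B),290,185,335,232);c=cont(m)[0];print("stripe",box(ray("top",c,0)))
m=roi((p.max(2)<95),105,120,245,207)
for c in cont(m)[:5]: print("dark",c.mean(0).round(1),len(c),box(ray("top",c,.146)))
d=np.load("top0.npy");c=eyes.camera_info("top");R=c["R"]
vv,uu=np.mgrid[:384,:512];X=np.stack([(uu-c["cx"])/c["fx"]*d,(vv-c["cy"])/c["fy"]*d,d],-1)
W=(X-c["t"])@R;Z=W[...,2]
m=roi((Z>.07)&(Z<.13)&(d>0),100,118,250,215);cc=cont(m)
for c in cc[:2]: print("chest",len(c),box(W[c[:,1],c[:,0]]))
m=roi((Z>.128)&(Z<.17)&(d>0),105,118,245,207);
for c in cont(m)[:3]: print("fin",len(c),box(W[c[:,1],c[:,0]]))
E
```

```text
blue (array([608.7, 133.5]), array([166.8, 161.5]), 112.4)
stripe (array([ 413.8, -321.6]), array([159.1,  21.4]), 137.9)
dark [217.4 145.2] 128 (array([629.3,  59.7]), array([153. ,  38.8]), 21.0)
dark [120.9 183.8] 73 (array([481.7, 401. ]), array([140.9,   7.2]), 22.4)
dark [116.  122.4] 50 (array([701.9, 431.3]), array([81.1, 30. ]), 91.4)
dark [208.  177.5] 48 (array([511.6,  86. ]), array([92.9,  6.9]), 112.1)
dark [126.4 178.5] 44 (array([500.6, 382.1]), array([75.9, 19.3]), 21.1)
chest 316 (array([563.5, 234.8]), array([444.3, 187.5]), 112.5)
chest 84 (array([698.8, 472.8]), array([108.9,  45.4]), 119.2)
fin 48 (array([499.1, 390.1]), array([80.9, 15.5]), 21.7)
fin 46 (array([630.1,  75.2]), array([82.8, 13.9]), 22.0)
fin 18 (array([722.2, 465.1]), array([27.7,  3.4]), 111.3)
```

```bash
cat >> h.py <<'E'
C=np.array([.5635,.2348]);YW=22.4
def ch(x,y,z):
    a=np.radians(YW);return np.array([C[0]+x*np.cos(a)-y*np.sin(a),C[1]+x*np.sin(a)+y*np.cos(a),z])
def inch(p):
    a=np.radians(YW);d=np.array(p[:2])-C;return np.array([d[0]*np.cos(a)+d[1]*np.sin(a),-d[0]*np.sin(a)+d[1]*np.cos(a)])
def cloud(n="top"):
    p,d=eyes.camera(n);c=eyes.camera_info(n)
    vv,uu=np.mgrid[:384,:512];X=np.stack([(uu-c["cx"])/c["fx"]*d,(vv-c["cy"])/c["fy"]*d,d],-1)
    return p,(X-c["t"])@c["R"],d
E
python3 -c "
from h import *
go(ch(0,.215,.25),YW)
print(ch(0,.215,.137),ch(0,.043,.137))"
```

```text
Traceback (most recent call last):
  File "h.py", line 24, in go
    print("shift",d.round(2),"rz",round(-np.radians(dy),3),"tcp",s["tcp_pos"].round(4),"toolYaw",a.round(1),"q6",s["q"][5].round(2),"t",s["t"],"gap",s["finger_gap"].round(4))
                                                                                                                                                     ^^^^^^^^^^^^^^^^^^^^^
AttributeError: 'float' object has no attribute 'round'
```

```bash
sed -i 's/s\["finger_gap"\].round(4)/round(s["finger_gap"],4)/' h.py
python3 -c "
from h import *
go(ch(0,.215,.25),YW)
print(ch(0,.215,.137),ch(0,.043,.137))"
```

```text
shift [-11.98   0.49  -0.03] rz 0.93 tcp [0.1296 0.5082 0.2492] toolYaw 75.7 q6 1.44 t 0.1 gap 0.0856
[0.48156987 0.4335774  0.137     ] [0.54711397 0.27455548 0.137     ]
```

```bash
python3 -m pendant '-2 0.1 0 0 0 0.18 0; -4 0.2 0 0 0 0.36 0; -6 0.3 0 0 0 0.55 0; -8 0.4 0 0 0 0.74 0; -10 0.5 0 0 0 0.93 0'
python3 -c "
from h import *
go(ch(0,.215,.137),YW)"
```

```text
t: 0.72
tcp_pos: [0.4258, 0.4483, 0.2497]
orientation: [0.556, 0.831, -0.0, -0.0]
force: [-0.5, 1.3, 1.0]
finger_gap: -0.0
gripper_force: 0.0
shift [-1.17  1.53  3.75] rz 0.001 tcp [0.4258 0.4483 0.2497] toolYaw 22.5 q6 1.88 t 0.725 gap -0.0
```

```bash
python3 -m pendant '-0.6 0.8 1.5 0 0 0 0; -1.2 1.53 3.2 0 0 0 0; -1.2 1.53 3.75 0 0 0 0; -1.2 1.53 3.75 0 0 0 0; -1.5 1.53 3.75 0 0 0 0'
python3 -m pendant '-1 0 0 0 0 0 0; -2.2 0 0 0 0 0 0; -3.4 0 0 0 0 0 0; -4.6 0 0 0 0 0 0; -5.3 0 0 0 0 0 0'
python3 -m pendant '-0.05 0 0 0 0 0 0; -0.15 0 0 0 0 0 0; -0.2 0 0 0 0 0 0'
python3 -c "
from h import *
s=robot.state();print(inch(s['tcp_pos']),s['force'])"
```

```text
t: 1.35
tcp_pos: [0.4838, 0.4268, 0.1402]
orientation: [0.552, 0.834, 0.002, 0.0]
force: [0.4, 0.7, 0.2]
finger_gap: -0.0004
gripper_force: 0.0
t: 1.98
tcp_pos: [0.5466, 0.2788, 0.141]
orientation: [0.553, 0.833, 0.002, 0.001]
force: [-0.9, 2.5, 1.3]
finger_gap: -0.0002
gripper_force: 1.1
t: 2.35
tcp_pos: [0.5477, 0.2744, 0.138]
orientation: [0.553, 0.833, 0.0, -0.0]
force: [-1.1, 1.3, 1.6]
finger_gap: 0.0
gripper_force: 0.8
[0.00049019 0.04265433] [-1.13692231  1.29083073  1.64882955]
```

```bash
python3 -m pendant '0.2 0 0 0 0 0 0; 0.2 0 -1.5 0 0 0 0.5; -0.5 -0.5 -2.5 0 0 0 1; -2 -1.5 -2.5 0 0 0 1; -3.5 -2.5 -2.5 0 0 0 1'
cat > look.py <<'E'
from h import *
p,W,d=cloud();Z=W[...,2]
print("chest/doors")
m=((Z>.128)&(Z<.165)&(d>0)).astype(np.uint8)
for c in cont(m):
    P=W[c[:,1],c[:,0]]
    if 20<len(c)<80: b=box(P);print(" fin?",b,inch(b[0]/1000).round(4))
m=((Z>.06)&(Z<.084)&(d>0)).astype(np.uint8)
n,l,st,ce=cv2.connectedComponentsWithStats(m)
for i in range(1,n):
    if 90<st[i,4]<260 and max(st[i,2:4])<24:
        q=W[l==i];bx=p[l==i].astype(int);print(" tin?",st[i,4],((q.max(0)+q.min(0))/2).round(4),"chest",inch(np.median(q,0)).round(4),"px",ce[i].round(0),"b-r",(bx[:,0]-bx[:,2]).mean().round(0))
E
python3 look.py;python3 -c "
from h import *
go([.4575,-.0326,.055],YW)"
```

```text
t: 2.98
tcp_pos: [0.5195, 0.1472, 0.2134]
orientation: [0.552, 0.834, 0.0, 0.001]
force: [-0.6, -0.6, 0.2]
finger_gap: 0.0724
gripper_force: 0.0
chest/doors
 fin? (array([52.7, 12.2]), array([88.1, 20.6]), 97.7) [-0.5571 -0.0112]
 fin? (array([630. ,  75.2]), array([81.8, 13.8]), 22.2) [ 0.0007 -0.1729]
 fin? (array([670.6, 587.5]), array([47.6,  3.8]), 112.1) [0.2334 0.2853]
 tin? 186 [ 0.6765 -0.2117  0.0746] chest [-0.0654 -0.4557] px [289. 139.] b-r -24.0
 tin? 187 [ 0.6505 -0.0891  0.0719] chest [-0.0429 -0.3325] px [257. 145.] b-r -33.0
 tin? 186 [ 0.4586 -0.0326  0.0759] chest [-0.2007 -0.2067] px [241. 195.] b-r -30.0
 tin? 191 [0.425  0.1017 0.0739] chest [-0.1799 -0.0689] px [205. 203.] b-r -23.0
shift [-4.54 -4.06  5.31] rz 0.004 tcp [0.5177 0.141  0.2129] toolYaw 22.6 q6 1.32 t 3.025 gap 0.079
```

```bash
python3 -m pendant '-1.4 -1.3 0 0 0 0 1; -2.8 -2.6 0.5 0 0 0 1; -4.3 -3.9 1.5 0 0 0 1; -4.54 -4.06 3 0 0 0 1; -4.54 -4.06 4.5 0 0 0 1'
python3 -c "
from h import *
go([.4575,-.0326,.055],YW)"
```

```text
t: 3.65
tcp_pos: [0.4603, -0.0261, 0.0769]
orientation: [0.554, 0.832, 0.0, 0.001]
force: [-0.5, 0.5, 0.1]
finger_gap: 0.0851
gripper_force: 0.0
shift [-0.16 -0.17  0.73] rz 0.005 tcp [ 0.4603 -0.0261  0.0769] toolYaw 22.7 q6 0.97 t 3.65 gap 0.0851
```

```bash
python3 -m pendant '0 0 0.8 0 0 0 1; 0 0 0.8 0 0 0 0.5; 0 0 0.8 0 0 0 0.3; 0 0 0.8 0 0 0 0.3; 0 0 0.8 0 0 0 0.3' 60
python3 -m pendant '0 0 0 0 0 0 0.3; 0 0 -0.5 0 0 0 0.3; 0 0 -2 0 0 0 0.3; 0 0 -4 0 0 0 0.3; 0 0 -6 0 0 0 0.3'
python3 -c "
from h import *
go(ch(0,.165,.24),YW)"
```

```text
t: 4.28
tcp_pos: [0.461, -0.0253, 0.0547]
orientation: [0.553, 0.833, 0.0, 0.001]
force: [0.1, -0.3, -2.0]
finger_gap: 0.0566
gripper_force: 63.9
t: 4.9
tcp_pos: [0.4598, -0.0253, 0.2363]
orientation: [0.553, 0.833, 0.0, 0.0]
force: [0.6, -0.1, -1.9]
finger_gap: 0.0564
gripper_force: 64.5
shift [12.15  6.59 -0.13] rz 0.007 tcp [ 0.4598 -0.0253  0.2363] toolYaw 22.8 q6 0.97 t 4.9 gap 0.0564
```

```bash
python3 -m pendant '1 0.5 0 0 0 0 0.3; 2.7 1.5 0 0 0 0 0.3; 4.4 2.5 0 0 0 0 0.3; 6.1 3.5 0 0 0 0 0.3; 7.8 4.4 0 0 0 0 0.3'
python3 -m pendant '1.6 0.8 0 0 0 0 0.3; 3.2 1.6 0 0 0 0 0.3; 4.4 2.2 0 0 0 0 0.3; 4.45 2.2 0 0 0 0 0.3; 4.45 2.2 0 0 0 0 0.3'
python3 -c "
from h import *
go(ch(0,.168,.066),YW)"; python3 look.py
```

```text
t: 5.52
tcp_pos: [0.4913, 0.2434, 0.2348]
orientation: [0.553, 0.833, 0.0, 0.001]
force: [1.1, -0.8, -1.8]
finger_gap: 0.0563
gripper_force: 64.6
t: 6.15
tcp_pos: [0.5, 0.3899, 0.2341]
orientation: [0.553, 0.833, -0.0, 0.0]
force: [-0.0, -1.4, -1.2]
finger_gap: 0.0564
gripper_force: 64.9
shift [ 0.02 -0.01  5.6 ] rz 0.008 tcp [0.5    0.3899 0.2341] toolYaw 22.8 q6 1.73 t 6.15 gap 0.0564
chest/doors
 fin? (array([694.5, 523.7]), array([87.5, 11.8]), 115.5) [0.2312 0.2172]
 fin? (array([552.9, 260.9]), array([79.7, 15. ]), 23.9) [0.0001 0.0282]
 fin? (array([47.8, 30.8]), array([78.2, 15.8]), 120.3) [-0.5545  0.0079]
 fin? (array([628.9,  74.8]), array([81.1, 13.8]), 22.3) [-0.0005 -0.1728]
 fin? (array([670.8, 582.9]), array([51.3, 16.2]), 94.4) [0.2319 0.2809]
 tin? 190 [ 0.6768 -0.2114  0.0723] chest [-0.0658 -0.4558] px [289. 139.] b-r -24.0
 tin? 184 [ 0.6509 -0.0889  0.0721] chest [-0.0426 -0.3327] px [257. 145.] b-r -34.0
 tin? 195 [0.425  0.1014 0.0712] chest [-0.1798 -0.0693] px [205. 203.] b-r -18.0
```

```bash
python3 -m pendant '0 0 1.6 0 0 0 0.3; 0 0 3.4 0 0 0 0.3; 0 0 4.9 0 0 0 0.3; 0 0 5.6 0 0 0 0.3; 0 0 5.63 0 0 0 0.3'
python3 -m pendant '0 0 0.03 0 0 0 0.3; 0 0 0.03 0 0 0 0.8; 0 0 0.03 0 0 0 0.9; 0 0 -0.5 0 0 0 0.9; 0 0 -2 0 0 0 0.9'
python3 -m pendant '0 0 -1.6 0 0 0 0.9; 0 0 -3 0 0 0 0.9'
python3 -c "
from h import *
go([.651,-.089,.20],YW)"
```

```text
t: 6.82
tcp_pos: [0.4995, 0.3882, 0.0639]
orientation: [0.554, 0.833, -0.001, -0.0]
force: [0.7, -0.4, -1.9]
finger_gap: 0.0564
gripper_force: 64.1
t: 7.45
tcp_pos: [0.4983, 0.3892, 0.1234]
orientation: [0.553, 0.833, -0.003, -0.001]
force: [0.6, 0.2, -0.9]
finger_gap: 0.0766
gripper_force: 0.0
t: 7.7
tcp_pos: [0.5005, 0.3906, 0.2189]
orientation: [0.553, 0.833, 0.002, 0.001]
force: [0.0, 0.1, -0.2]
finger_gap: 0.0774
gripper_force: 0.0
shift [-16.68  -1.58   0.61] rz 0.008 tcp [0.5005 0.3906 0.2189] toolYaw 22.8 q6 1.73 t 7.7 gap 0.0774
```

```bash
python3 -m pendant '-1.4 -0.1 0 0 0 0 1; -3.2 -0.3 0 0 0 0 1; -5 -0.5 0 0 0 0 1; -6.8 -0.7 0 0 0 0 1; -8.6 -0.9 0 0 0 0 1'
python3 -m pendant '-1.8 -0.2 0 0 0 0 1; -3.6 -0.4 0 0 0 0 1; -5.4 -0.5 0 0 0 0 1; -7 -0.6 0 0 0 0 1; -7.8 -0.7 0 0 0 0 1'
python3 -m pendant '0 0 0 0 0 0 1; 0 0 0 0 0 0 1'
python3 look.py;python3 -c "
from h import *
go([.651,-.089,.055],YW)"
```

```text
t: 8.32
tcp_pos: [0.576, 0.1405, 0.2169]
orientation: [0.553, 0.833, 0.001, 0.001]
force: [0.4, 0.5, -0.1]
finger_gap: 0.0857
gripper_force: 0.0
t: 8.95
tcp_pos: [0.6475, -0.0845, 0.2162]
orientation: [0.554, 0.832, 0.0, 0.001]
force: [-0.0, 0.6, 0.5]
finger_gap: 0.0857
gripper_force: 0.0
t: 9.2
tcp_pos: [0.6466, -0.0806, 0.2156]
orientation: [0.553, 0.833, 0.0, -0.0]
force: [-0.1, 0.2, -0.4]
finger_gap: 0.0854
gripper_force: 0.0
chest/doors
 fin? (array([ 885.8, -103.1]), array([95.4, 35.5]), 78.3) [ 0.1692 -0.4352]
 fin? (array([553.2, 261.3]), array([82.4, 14.8]), 22.6) [0.0006 0.0284]
 fin? (array([629.2,  74.9]), array([81.1, 13.8]), 22.1) [-0.0002 -0.1729]
 fin? (array([ 49. , -27.6]), array([57.2,  7.9]), 59.0) [-0.5757 -0.0465]
 fin? (array([670.5, 587.5]), array([49.2,  3.9]), 113.1) [0.2333 0.2853]
 tin? 192 [ 0.6764 -0.2115  0.0718] chest [-0.0656 -0.4556] px [289. 139.] b-r -21.0
 tin? 129 [0.5057 0.3821 0.072 ] chest [0.0004 0.1518] px [134. 180.] b-r -27.0
shift [-0.33  0.02  5.35] rz 0.009 tcp [ 0.6466 -0.0803  0.2156] toolYaw 22.9 q6 0.94 t 9.25 gap 0.085
```

```bash
python3 -m pendant '-0.33 0 1 0 0 0 1; -0.33 0 2.8 0 0 0 1; -0.33 0 4.4 0 0 0 1; -0.33 0 5.3 0 0 0 1; -0.33 0 5.35 0 0 0 1'
python3 -m pendant '0 0 0 0 0 0 0.5; 0 0 0 0 0 0 0.3; 0 0 0 0 0 0 0.3; 0 0 0 0 0 0 0.3' 60
python3 -m pendant '0 0 -0.6 0 0 0 0.3; 0 0 -2.2 0 0 0 0.3; 0 0 -4 0 0 0 0.3; 0 0 -5.8 0 0 0 0.3; 0 0 -6 0 0 0 0.3'
python3 -c "
from h import *
go(ch(0,.093,.24),YW)"
```

```text
t: 9.88
tcp_pos: [0.6479, -0.0886, 0.0512]
orientation: [0.552, 0.834, -0.001, -0.003]
force: [-0.8, 0.2, -0.9]
finger_gap: 0.0854
gripper_force: 0.0
t: 10.38
tcp_pos: [0.6526, -0.0912, 0.0577]
orientation: [0.553, 0.833, 0.001, 0.002]
force: [0.2, 0.8, 6.1]
finger_gap: 0.057
gripper_force: 65.2
t: 11.0
tcp_pos: [0.6528, -0.0917, 0.2413]
orientation: [0.553, 0.833, 0.002, 0.005]
force: [0.3, -0.3, -2.5]
finger_gap: 0.0562
gripper_force: 64.8
shift [14.29  1.5  -0.04] rz 0.007 tcp [ 0.6528 -0.0917  0.2413] toolYaw 22.8 q6 0.93 t 11.0 gap 0.0562
```

```bash
python3 -m pendant '1.2 0.1 0 0 0 0 0.3; 2.8 0.3 0 0 0 0 0.3; 4.4 0.5 0 0 0 0 0.3; 6 0.6 0 0 0 0 0.3; 7.6 0.8 0 0 0 0 0.3'
python3 -m pendant '1.6 0.2 0 0 0 0 0.3; 3.2 0.3 0 0 0 0 0.3; 4.8 0.5 0 0 0 0 0.3; 6.2 0.6 0 0 0 0 0.3; 6.7 0.7 0 0 0 0 0.3'
python3 -m pendant '0 0 0 0 0 0 0.3; 0 0 0 0 0 0 0.3'
python3 look.py;python3 -c "
from h import *
go(ch(0,.093,.067),YW)"
```

```text
t: 11.62
tcp_pos: [0.5825, 0.1296, 0.2321]
orientation: [0.553, 0.833, -0.001, -0.002]
force: [1.2, 0.3, -3.5]
finger_gap: 0.0565
gripper_force: 64.9
t: 12.25
tcp_pos: [0.5235, 0.3237, 0.2321]
orientation: [0.552, 0.834, -0.002, -0.001]
force: [0.7, -1.0, -3.3]
finger_gap: 0.0569
gripper_force: 64.9
t: 12.5
tcp_pos: [0.5259, 0.3205, 0.2337]
orientation: [0.554, 0.833, -0.001, 0.0]
force: [0.2, -0.4, -2.2]
finger_gap: 0.0565
gripper_force: 65.0
chest/doors
 fin? (array([552.6, 261.2]), array([81.1, 15.9]), 21.9) [-0.      0.0286]
 fin? (array([629.3,  74.8]), array([81.1, 13.9]), 22.0) [-1.00e-04 -1.73e-01]
 fin? (array([51.2, 24.3]), array([79.9, 17.2]), 113.3) [-0.5539  0.0006]
 tin? 189 [ 0.6766 -0.2116  0.0719] chest [-0.0655 -0.4556] px [289. 139.] b-r -25.0
 tin? 186 [0.3975 0.0566 0.0752] chest [-0.2213 -0.1012] px [217. 210.] b-r -21.0
shift [-0.01  0.07  5.57] rz 0.006 tcp [0.5261 0.3203 0.234 ] toolYaw 22.7 q6 1.61 t 12.55 gap 0.0566
```

```bash
python3 -m pendant '0 0 1.6 0 0 0 0.3; 0 0 3.4 0 0 0 0.3; 0 0 4.9 0 0 0 0.3; 0 0 5.5 0 0 0 0.3; 0 0 5.58 0 0 0 0.3'
python3 -m pendant '0 0 0.03 0 0 0 0.3; 0 0 0.06 0 0 0 0.8; 0 0 0.03 0 0 0 0.9; 0 0 -0.5 0 0 0 0.9; 0 0 -2 0 0 0 0.9'
python3 -m pendant '0 0 -2 0 0 0 0; 0 0 -3.5 0 0 0 0; -1.5 0 -3.5 0 0 0 0; -3 0 -3.5 0 0 0 0; -4.4 0 -3.5 0 0 0 0'
python3 -m pendant '0 0 0 0 0 0 0; 0 0 0 0 0 0 0'
python3 look.py;python3 -c "
from h import *
p,_=eyes.camera('top');cv2.imwrite('pics/t1.png',cv2.resize(p[110:250,95:345],None,fx=3,fy=3))
go(ch(0,-.025,.137),YW)"
```

```text
t: 13.18
tcp_pos: [0.5258, 0.3208, 0.067]
orientation: [0.554, 0.833, -0.0, -0.0]
force: [0.3, 0.8, -2.9]
finger_gap: 0.057
gripper_force: 66.6
t: 13.8
tcp_pos: [0.5239, 0.3211, 0.1258]
orientation: [0.553, 0.833, -0.002, -0.001]
force: [0.6, 0.7, -0.2]
finger_gap: 0.077
gripper_force: 0.0
t: 14.42
tcp_pos: [0.5777, 0.1992, 0.2344]
orientation: [0.553, 0.833, 0.001, 0.001]
force: [1.1, 0.7, -0.2]
finger_gap: 0.0001
gripper_force: 0.0
t: 14.68
tcp_pos: [0.577, 0.2005, 0.2333]
orientation: [0.553, 0.833, 0.001, 0.0]
force: [0.3, 0.5, -0.4]
finger_gap: 0.0002
gripper_force: 0.0
chest/doors
 fin? (array([52.4, 14.4]), array([85.4, 19. ]), 101.6) [-0.5565 -0.009 ]
 fin? (array([629.3,  75. ]), array([81.1, 13.8]), 22.2) [-1.000e-04 -1.728e-01]
 tin? 187 [ 0.6761 -0.2116  0.0716] chest [-0.0653 -0.4557] px [289. 139.] b-r -25.0
 tin? 188 [0.3976 0.0567 0.0753] chest [-0.2213 -0.1013] px [217. 210.] b-r -19.0
shift [0.36 0.02 3.19] rz 0.009 tcp [0.5765 0.2013 0.2328] toolYaw 22.9 q6 1.4 t 14.775 gap -0.0004
```

View pics/t1.png

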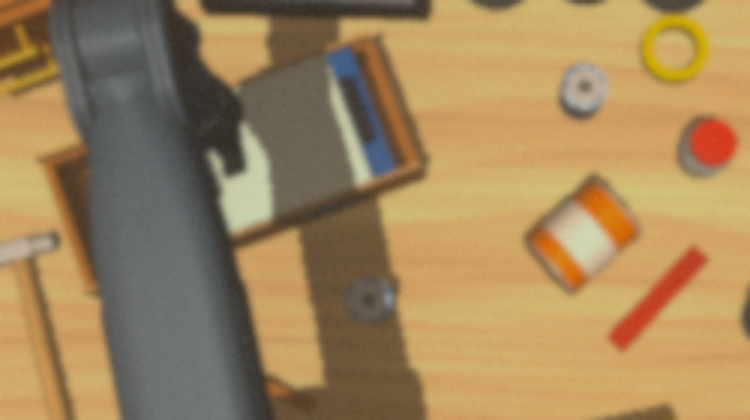

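```bash
python3 -m pendant '0.36 0 1 0 0 0 0; 0.36 0 2.4 0 0 0 0; 0.36 0 3.1 0 0 0 0; 0.36 0 3.15 0 0 0 0; 0.5 0 3.15 0 0 0 0'
python3 -m pendant '0.8 0 0 0 0 0 0; 2 0 0 0 0 0 0; 3.2 0 0 0 0 0 0; 4.4 0 0 0 0 0 0; 5.4 0 0 0 0 0 0'
python3 -m pendant '0.4 0 0 0 0 0 0; 0.8 0 0 0 0 0 0; 1 0 0 0 0 0 0; 1.1 0 0 0 0 0 0'
python3 -c "
from h import *
s=robot.state();print(inch(s['tcp_pos']),s['force'])"
```

```text
t: 15.4
tcp_pos: [0.5713, 0.2148, 0.1387]
orientation: [0.553, 0.833, 0.001, 0.0]
force: [-0.0, 0.3, -0.5]
finger_gap: 0.0005
gripper_force: 0.0
t: 16.02
tcp_pos: [0.5095, 0.3649, 0.1402]
orientation: [0.553, 0.833, 0.002, 0.002]
force: [3.1, -2.3, 0.0]
finger_gap: -0.0001
gripper_force: 1.2
t: 16.52
tcp_pos: [0.498, 0.3891, 0.1388]
orientation: [0.555, 0.832, -0.003, 0.005]
force: [4.7, -15.0, 4.9]
finger_gap: -0.0
gripper_force: 7.7
[-0.00177692  0.16762445] [  4.65506266 -14.9803185    4.93240231]
```

```bash
python3 -m pendant '-0.5 0 0 0 0 0 0; -1 0 -1.5 0 0 0 0; -2.5 0 -3 0 0 0 0; -4.3 0 -3 0 0 0 0; -6 0 -3 0 0 0 0'
python3 -m pendant '-1.6 0 0 0 0 0 0; -3.4 0 0 0 0 0 0; -5 0 0 0 0 0 0; -6 0 0 0 0 0 0; -6 0 0 0 0 0 0'
python3 look.py;python3 -c "
from h import *
p,_=eyes.camera('top');cv2.imwrite('pics/t2.png',cv2.resize(p[110:250,95:345],None,fx=3,fy=3))
go(ch(0,-.22,.137),YW)"
```

```text
t: 17.15
tcp_pos: [0.5661, 0.2264, 0.2285]
orientation: [0.553, 0.833, 0.001, 0.0]
force: [0.7, 0.4, -1.1]
finger_gap: 0.0001
gripper_force: 0.0
t: 17.77
tcp_pos: [0.6354, 0.0593, 0.2266]
orientation: [0.555, 0.832, 0.0, -0.001]
force: [-1.7, 0.6, -0.4]
finger_gap: -0.0
gripper_force: 0.0
chest/doors
 fin? (array([53.8, -1.8]), array([83.9, 17.1]), 85.3) [-0.5614 -0.0245]
 fin? (array([490.9, 408.4]), array([80.3, 17.3]), 22.2) [-0.001   0.1882]
 tin? 190 [ 0.6765 -0.2116  0.0724] chest [-0.0658 -0.4557] px [289. 139.] b-r -24.0
 tin? 124 [0.3978 0.0468 0.0741] chest [-0.2246 -0.1086] px [219. 210.] b-r -12.0
shift [-1.11 -0.    3.  ] rz 0.007 tcp [0.6346 0.0619 0.2271] toolYaw 22.8 q6 1.16 t 17.875 gap -0.0002
```

View pics/t2.png

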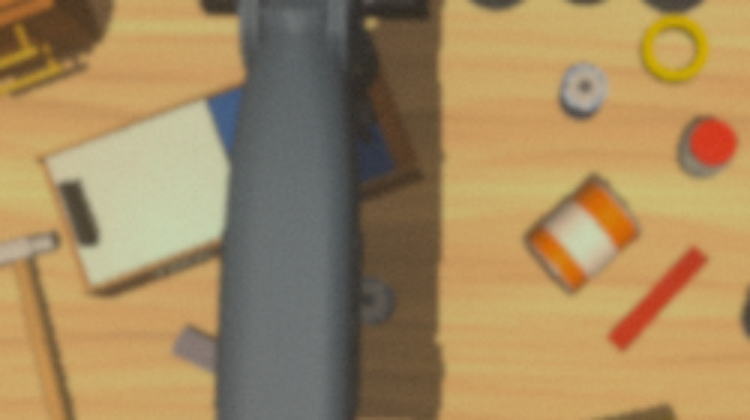

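```bash
python3 -m pendant '-1.1 0 0.5 0 0 0 0; -1.15 0 1.8 0 0 0 0; -1.15 0 2.9 0 0 0 0; -1.15 0 3 0 0 0 0; -1.15 0 3 0 0 0 0'
python3 -m pendant '1.2 0 0 0 0 0 0; 2.4 0 0 0 0 0 0; 3.6 0 0 0 0 0 0; 4.8 0 0 0 0 0 0; 5.4 0 0 0 0 0 0'
python3 -m pendant '0.2 0 0 0 0 0 0; 0.35 0 0 0 0 0 0; 0.45 0 0 0 0 0 0'
python3 -c "
from h import *
s=robot.state();print(inch(s['tcp_pos']),s['force'])"
```

```text
t: 18.5
tcp_pos: [0.6484, 0.0312, 0.1384]
orientation: [0.553, 0.833, 0.0, 0.0]
force: [-0.4, -0.6, 0.8]
finger_gap: -0.0
gripper_force: 0.0
t: 19.12
tcp_pos: [0.5867, 0.1812, 0.1407]
orientation: [0.552, 0.834, 0.002, 0.002]
force: [1.3, -1.1, 2.2]
finger_gap: -0.0002
gripper_force: 1.0
t: 19.5
tcp_pos: [0.5812, 0.1907, 0.1379]
orientation: [0.554, 0.833, -0.0, 0.001]
force: [2.4, -5.1, 2.3]
finger_gap: -0.0001
gripper_force: 2.6
[-0.00044854 -0.04751085] [ 2.38131242 -5.0735163   2.29548646]
```

```bash
python3 -m pendant '-0.4 0 0 0 0 0 0; -0.6 -0.3 -1.6 0 0 0 0.5; -1 -1.5 -2.6 0 0 0 1; -1.5 -3.2 -2.6 0 0 0 1; -1.8 -4.8 -2.6 0 0 0 1'
python3 -m pendant '0 -1.2 0 0 0 0 1; 0 -2.2 0 0 0 0 1; 0 -2.2 0 0 0 0 1'
python3 look.py;python3 -c "
from h import *
go([.397,.0566,.055],YW)"
```

```text
t: 20.12
tcp_pos: [0.4675, 0.0848, 0.2156]
orientation: [0.554, 0.833, 0.0, -0.0]
force: [-0.2, -1.0, 1.1]
finger_gap: 0.0725
gripper_force: 0.0
t: 20.5
tcp_pos: [0.4062, 0.0598, 0.2152]
orientation: [0.554, 0.833, 0.0, -0.001]
force: [0.6, 1.4, 0.4]
finger_gap: 0.0854
gripper_force: 0.0
chest/doors
 fin? (array([53.,  2.]), array([90.7, 19.6]), 87.9) [-0.5607 -0.0207]
 fin? (array([490.9, 409.7]), array([80. , 16.3]), 22.6) [-0.0005  0.1894]
 fin? (array([573.3, 210.9]), array([82.4, 15. ]), 22.0) [-0.     -0.0258]
 tin? 186 [ 0.6768 -0.2118  0.0718] chest [-0.0653 -0.4556] px [289. 139.] b-r -24.0
shift [ 0.02 -0.37  5.34] rz 0.006 tcp [0.4074 0.0601 0.2153] toolYaw 22.7 q6 1.16 t 20.55 gap 0.0853
```

```bash
python3 -m pendant '0 -0.33 1 0 0 0 1; 0 -0.33 2.8 0 0 0 1; 0 -0.33 4.4 0 0 0 1; 0 -0.33 5.3 0 0 0 1; 0 -0.33 5.35 0 0 0 1'
python3 -m pendant '0 0 0 0 0 0 0.5; 0 0 0 0 0 0 0.3; 0 0 0 0 0 0 0.3; 0 0 0 0 0 0 0.3' 60
python3 -m pendant '0 0 -0.6 0 0 0 0.3; 0 0 -2.2 0 0 0 0.3; 0 0 -4 0 0 0 0.3; 0 0 -5.8 0 0 0 0.3; 0 0 -6 0 0 0 0.3'
python3 -c "
from h import *
go(ch(0,-.165,.24),YW)"
```

```text
t: 21.18
tcp_pos: [0.3966, 0.057, 0.0523]
orientation: [0.553, 0.833, -0.001, -0.003]
force: [-0.1, 1.4, 0.2]
finger_gap: 0.0855
gripper_force: 0.0
t: 21.68
tcp_pos: [0.4006, 0.0568, 0.0572]
orientation: [0.553, 0.833, 0.001, 0.002]
force: [-0.7, 0.1, 7.2]
finger_gap: 0.0571
gripper_force: 64.9
t: 22.3
tcp_pos: [0.4009, 0.0568, 0.2395]
orientation: [0.553, 0.833, 0.002, 0.004]
force: [0.4, 0.5, -2.6]
finger_gap: 0.0565
gripper_force: 64.8
shift [-2.14  7.26  0.05] rz 0.008 tcp [0.4009 0.0568 0.2395] toolYaw 22.8 q6 1.15 t 22.3 gap 0.0565
```

```bash
python3 -m pendant '-0.4 1.2 0 0 0 0 0.3; -0.9 2.8 0 0 0 0 0.3; -1.4 4.4 0 0 0 0 0.3; -1.9 6 0 0 0 0 0.3; -2.14 7 0 0 0 0 0.3'
python3 -m pendant '0 0.26 0 0 0 0 0.3; 0 0.26 0 0 0 0 0.3; 0 0.26 0 0 0 0 0.3'
python3 -c "
from h import *
go(ch(0,-.165,.066),YW)"
```

```text
t: 22.92
tcp_pos: [0.6181, 0.0792, 0.2314]
orientation: [0.553, 0.833, -0.001, -0.002]
force: [0.2, -0.5, -1.9]
finger_gap: 0.0568
gripper_force: 65.4
t: 23.3
tcp_pos: [0.6231, 0.0821, 0.235]
orientation: [0.553, 0.833, -0.0, -0.0]
force: [-0.0, -0.8, -2.3]
finger_gap: 0.0565
gripper_force: 65.4
shift [-0.04  0.11  5.63] rz 0.008 tcp [0.6231 0.0821 0.235 ] toolYaw 22.8 q6 1.2 t 23.3 gap 0.0565
```

```bash
python3 -m pendant '0 0.1 1.6 0 0 0 0.3; 0 0.1 3.4 0 0 0 0.3; 0 0.1 4.9 0 0 0 0.3; 0 0.1 5.55 0 0 0 0.3; 0 0.1 5.63 0 0 0 0.3'
python3 -m pendant '0 0 0.03 0 0 0 0.3; 0 0 0.05 0 0 0 0.8; 0 0 0.03 0 0 0 0.9; 0 0 -0.5 0 0 0 0.9; 0 0 -2 0 0 0 0.9'
python3 -m pendant '0 0 -1.6 0 0 0 0.9; 0 0 -3 0 0 0 1; 0 0 -3 0 0 0 1'
python3 -c "
from h import *
go([.6765,-.2116,.2],YW)"
```

```text
t: 23.92
tcp_pos: [0.6264, 0.0832, 0.0666]
orientation: [0.553, 0.833, -0.0, -0.0]
force: [-0.1, 0.1, -1.8]
finger_gap: 0.0567
gripper_force: 66.0
t: 24.55
tcp_pos: [0.6251, 0.0832, 0.1247]
orientation: [0.553, 0.833, -0.002, -0.002]
force: [0.8, -0.7, 0.4]
finger_gap: 0.0768
gripper_force: 0.0
t: 24.92
tcp_pos: [0.6299, 0.0834, 0.2238]
orientation: [0.553, 0.833, 0.004, 0.005]
force: [0.9, 0.8, -0.1]
finger_gap: 0.0853
gripper_force: 0.0
shift [-9.66 -2.39  0.81] rz 0.008 tcp [0.6299 0.0834 0.2238] toolYaw 22.8 q6 1.2 t 24.925 gap 0.0853
```

```bash
python3 -m pendant '-1.2 -0.3 0 0 0 0 1; -2.9 -0.7 0 0 0 0 1; -4.6 -1.1 0 0 0 0 1; -6.3 -1.6 0 0 0 0 1; -8 -2 0 0 0 0 1'
python3 -m pendant '-1 -0.2 0 0 0 0 1; -1.66 -0.39 0 0 0 0 1; -1.66 -0.39 0 0 0 0 1; -1.66 -0.39 0 0 0 0 1'
python3 look.py;python3 -c "
from h import *
p,_=eyes.camera('top');cv2.imwrite('pics/t3.png',cv2.resize(p[110:250,95:345],None,fx=3,fy=3))
go([.6765,-.2116,.055],YW)"
```

```text
t: 25.55
tcp_pos: [0.6646, -0.1627, 0.216]
orientation: [0.553, 0.833, -0.0, -0.0]
force: [0.7, -0.4, 0.1]
finger_gap: 0.0855
gripper_force: 0.0
t: 26.05
tcp_pos: [0.6732, -0.2107, 0.2159]
orientation: [0.553, 0.833, 0.0, -0.001]
force: [-0.1, -1.0, 0.3]
finger_gap: 0.0855
gripper_force: 0.0
chest/doors
 fin? (array([ 839.2, -363.5]), array([108.4,  47.1]), 160.3) [ 0.0269 -0.6582]
 fin? (array([ 870.7, -182.7]), array([103.1,  37. ]), 159.7) [ 0.1249 -0.5031]
 fin? (array([ 48.4, -17.2]), array([89.4, 20.8]), 65.3) [-0.5723 -0.0367]
 fin? (array([490.6, 408.9]), array([80.1, 16.9]), 22.9) [-0.0011  0.1887]
 fin? (array([573.4, 211.3]), array([80.8, 15. ]), 22.4) [ 0.0002 -0.0255]
 fin? (array([672.8, 482.8]), array([57. ,  6.8]), 118.7) [0.1956 0.1876]
shift [-0.09  0.08  5.38] rz 0.009 tcp [ 0.6734 -0.2102  0.2163] toolYaw 22.9 q6 0.77 t 26.15 gap 0.0852
```

View pics/t3.png

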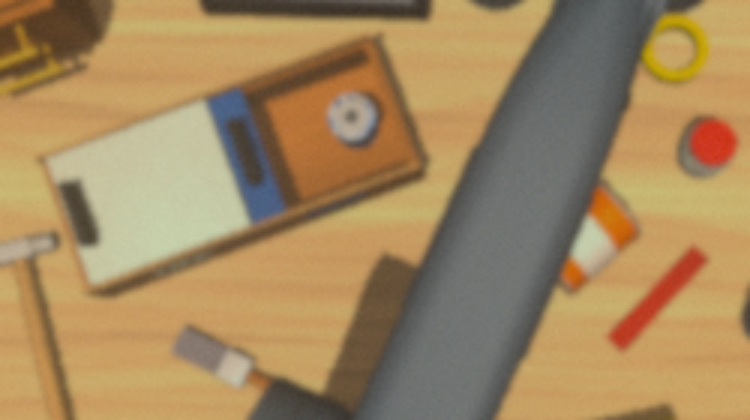

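The blue tin stands in the blue bay (354,117 in the crop). The white door is shut and the blue door is open.

```bash
python3 -m pendant '-0.05 0.08 1 0 0 0 1; -0.05 0.08 2.8 0 0 0 1; -0.05 0.08 4.4 0 0 0 1; -0.05 0.08 5.3 0 0 0 1; -0.05 0.08 5.35 0 0 0 1'
python3 -m pendant '0 0 0 0 0 0 0.5; 0 0 0 0 0 0 0.3; 0 0 0 0 0 0 0.3; 0 0 0 0 0 0 0.3' 60
python3 -m pendant '0 0 -0.6 0 0 0 0.3; 0 0 -2.2 0 0 0 0.3; 0 0 -4 0 0 0 0.3; 0 0 -5.8 0 0 0 0.3; 0 0 -6 0 0 0 0.3'
python3 -c "
from h import *
go(ch(0,-.093,.24),YW)"
```

```text
t: 26.78
tcp_pos: [0.6738, -0.2098, 0.052]
orientation: [0.553, 0.833, -0.001, -0.004]
force: [-0.4, -0.1, 0.9]
finger_gap: 0.0856
gripper_force: 0.0
t: 27.28
tcp_pos: [0.6781, -0.2127, 0.0591]
orientation: [0.553, 0.833, 0.001, 0.003]
force: [-0.4, 1.0, 6.3]
finger_gap: 0.0568
gripper_force: 65.0
t: 27.9
tcp_pos: [0.6781, -0.2129, 0.2431]
orientation: [0.553, 0.833, 0.001, 0.006]
force: [0.6, -0.4, -2.1]
finger_gap: 0.0566
gripper_force: 64.4
shift [12.14  2.25  0.02] rz 0.007 tcp [ 0.6781 -0.2129  0.2431] toolYaw 22.8 q6 0.77 t 27.9 gap 0.0566
```

```bash
python3 -m pendant '1.2 0.2 0 0 0 0 0.3; 2.8 0.5 0 0 0 0 0.3; 4.4 0.8 0 0 0 0 0.3; 6 1.1 0 0 0 0 0.3; 7.6 1.4 0 0 0 0 0.3'
python3 -m pendant '1.6 0.3 0 0 0 0 0.3; 3.2 0.6 0 0 0 0 0.3; 4.3 0.8 0 0 0 0 0.3; 4.54 0.85 0 0 0 0 0.3; 4.54 0.85 0 0 0 0 0.3'
python3 -m pendant '0 0 0 0 0 0 0.3; 0 0 0 0 0 0 0.3'
python3 -c "
from h import *
go(ch(0,-.093,.067),YW)"
```

```text
t: 28.52
tcp_pos: [0.625, 0.0159, 0.2338]
orientation: [0.553, 0.833, -0.001, -0.001]
force: [0.5, 0.1, -2.1]
finger_gap: 0.0568
gripper_force: 64.5
t: 29.15
tcp_pos: [0.5966, 0.1497, 0.2344]
orientation: [0.553, 0.833, -0.001, -0.001]
force: [0.1, -0.2, -1.9]
finger_gap: 0.057
gripper_force: 64.5
t: 29.4
tcp_pos: [0.5974, 0.1485, 0.2354]
orientation: [0.554, 0.833, -0.0, -0.0]
force: [-0.7, -0.3, -1.5]
finger_gap: 0.0567
gripper_force: 64.5
shift [-0.01  0.05  5.61] rz 0.006 tcp [0.5974 0.1485 0.2354] toolYaw 22.7 q6 1.31 t 29.4 gap 0.0567
```

```bash
python3 -c "
from h import *
print(inch(ray('top',[95+354/3,110+117/3],.083)[0]))"
python3 -m pendant '0 0.05 1.6 0 0 0 0.3; 0 0.05 3.4 0 0 0 0.3; 0 0.05 4.9 0 0 0 0.3; 0 0.05 5.5 0 0 0 0.3; 0 0.05 5.58 0 0 0 0.3'
python3 -m pendant '0 0 0.03 0 0 0 0.3; 0 0 0.05 0 0 0 0.8; 0 0 0.03 0 0 0 0.9; 0 0 -0.5 0 0 0 0.9; 0 0 -2 0 0 0 0.9'
python3 -m pendant '0 0 -1.6 0 0 0 0; 0 0 -3 0 0 0 0; 1.5 0 -3 0 0 0 0; 2.8 0 -3 0 0 0 0; 3.4 0 -3 0 0 0 0'
python3 -m pendant '0 0 0 0 0 0 0; 0 0 0 0 0 0 0'
python3 -c "
from h import *
p,_=eyes.camera('top');cv2.imwrite('pics/t4.png',cv2.resize(p[110:250,95:345],None,fx=3,fy=3))
go(ch(0,.018,.137),YW)"
```

```text
[ 0.00159709 -0.1695956 ]
t: 30.02
tcp_pos: [0.5984, 0.1498, 0.0683]
orientation: [0.554, 0.833, -0.0, -0.0]
force: [0.1, 0.1, -2.0]
finger_gap: 0.0568
gripper_force: 65.5
t: 30.65
tcp_pos: [0.5965, 0.1502, 0.1268]
orientation: [0.553, 0.833, -0.002, -0.002]
force: [0.7, -0.8, -0.7]
finger_gap: 0.0768
gripper_force: 0.0
t: 31.28
tcp_pos: [0.5585, 0.2461, 0.2201]
orientation: [0.552, 0.834, 0.001, 0.001]
force: [0.6, -0.8, 0.1]
finger_gap: 0.0001
gripper_force: 0.0
t: 31.52
tcp_pos: [0.5594, 0.2434, 0.2183]
orientation: [0.554, 0.833, -0.0, 0.0]
force: [0.0, 0.0, 0.3]
finger_gap: -0.0003
gripper_force: 0.0
shift [0.29 0.02 2.71] rz 0.006 tcp [0.5594 0.2432 0.2182] toolYaw 22.8 q6 1.47 t 31.575 gap -0.0001
```

View pics/t4.png

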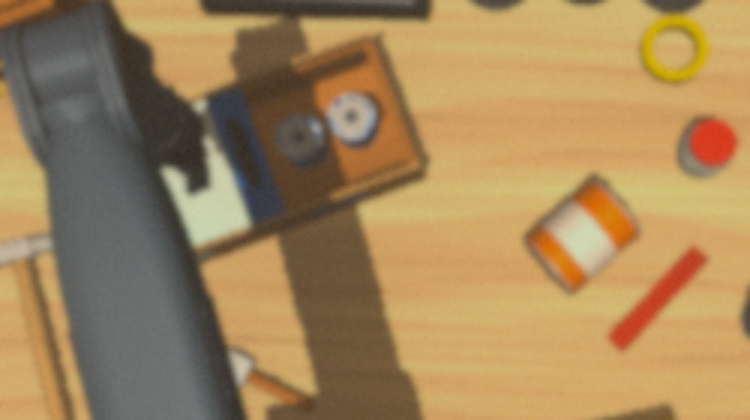

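```bash
python3 -m pendant '0.29 0 1 0 0 0 0; 0.29 0 2.2 0 0 0 0; 0.29 0 2.68 0 0 0 0; 0.29 0 2.68 0 0 0 0; 0 0 2.68 0 0 0 0'
python3 -m pendant '-0.9 0 0 0 0 0 0; -2.1 0 0 0 0 0 0; -3.3 0 0 0 0 0 0; -4.5 0 0 0 0 0 0; -5.3 0 0 0 0 0 0'
python3 -m pendant '-0.3 0 0 0 0 0 0; -0.6 0 0 0 0 0 0; -0.85 0 0 0 0 0 0; -0.9 0 0 0 0 0 0'
python3 -c "
from h import *
s=robot.state();print(inch(s['tcp_pos']),s['force'])"
```

```text
t: 32.2
tcp_pos: [0.5599, 0.2444, 0.1395]
orientation: [0.553, 0.833, 0.001, 0.001]
force: [0.1, 0.6, -0.3]
finger_gap: -0.0002
gripper_force: 0.0
t: 32.83
tcp_pos: [0.6219, 0.0964, 0.1399]
orientation: [0.554, 0.833, 0.001, 0.001]
force: [-0.9, 3.3, 1.1]
finger_gap: 0.0001
gripper_force: 1.1
t: 33.33
tcp_pos: [0.6312, 0.0732, 0.1378]
orientation: [0.553, 0.833, 0.0, 0.0]
force: [-0.4, 1.6, 0.4]
finger_gap: -0.0001
gripper_force: 0.8
[ 0.00095917 -0.1752369 ] [-0.40088736  1.63768608  0.40075541]
```

Only friction so far, so I'll push on in small steps until I feel the stop.

```bash
python3 -m pendant '-0.1 0 0 0 0 0 0; -0.2 0 0 0 0 0 0; -0.2 0 0 0 0 0 0'
python3 -m pendant '-0.1 0 0 0 0 0 0; -0.1 0 0 0 0 0 0; -0.1 0 0 0 0 0 0'
```

```text
t: 33.7
tcp_pos: [0.6317, 0.0718, 0.1379]
orientation: [0.552, 0.834, 0.003, -0.004]
force: [-3.3, 10.0, 3.2]
finger_gap: 0.0001
gripper_force: 5.3
t: 34.08
tcp_pos: [0.6317, 0.0717, 0.1379]
orientation: [0.551, 0.834, 0.004, -0.006]
force: [-5.8, 14.0, 4.7]
finger_gap: -0.0003
gripper_force: 8.1
```

```bash
python3 -m pendant '0.4 0 0 0 0 0 0.5; 0.4 0 -1.5 0 0 0 0.5; 0.4 0 -3 0 0 0 0.5; 0.4 0 -3 0 0 0 0.5'
cat > big.py <<'E'
from h import *
def pca(P):
    m=P.mean(0);w,v=np.linalg.eigh(np.cov((P-m).T));a=np.degrees(np.arctan2(v[1,-1],v[0,-1]))%180
    return m,a
def stripe():
    for n in("top","side"):
        p,_=eyes.camera(n);p=p.astype(int);m=p[...,2]>2.2*np.maximum(p[...,0],p[...,1])
        vv,uu=np.nonzero(m);P=ray(n,np.c_[uu,vv],0)[:,:2]
        k=(abs(P[:,0]-.414)<.1)&(abs(P[:,1]+.322)<.1)
        M,a=pca(P[k]);print("stripe",n,k.sum(),M.round(4),a.round(1))
def tin():
    p,W,d=cloud();Z=W[...,2]
    g=(Z>.05)&(Z<.115)&(d>0)&(abs(W[...,0]-.45)<.16)&(abs(W[...,1]+.26)<.15)
    n,l,st,ce=cv2.connectedComponentsWithStats(g.astype(np.uint8))
    i=1+np.argmax(st[1:,4]);q=W[l==i];b=box(q);pc=pca(q[q[:,2]>.075][:,:2])
    t=q[q[:,2]>np.percentile(q[:,2],60)];print("tin",len(q),b,"pca top",pc[0].round(4),pc[1].round(1))
    return b
S=np.array([.414,-.3216]);SA=137.9
def rel(b):
    a=np.radians(SA-180);ux=np.array([np.cos(a),np.sin(a)]);uy=np.array([-ux[1],ux[0]]);d=np.array(b[0])/1000-S
    print("along",(d@ux).round(4),"across",(d@uy).round(4),"yaw err",round((b[2]-SA+90)%180-90,1))
E
python3 -c "
from big import *
stripe();rel(tin());rel(tin())
p,_=eyes.camera('side');cv2.imwrite('pics/s1.png',cv2.resize(p[100:300,170:420],None,fx=3,fy=3))
go(list([.486+.737*.11,-.212+.676*.11,.2]),132.5)"; python3 look.py | head -5
```

```text
t: 34.58
tcp_pos: [0.6323, 0.0753, 0.2334]
orientation: [0.553, 0.833, 0.002, 0.005]
force: [0.3, -0.3, -0.4]
finger_gap: 0.0429
gripper_force: 0.0
stripe top 220 [ 0.4129 -0.3208] 137.7
stripe side 275 [ 0.4173 -0.3199] 134.3
tin 805 (array([ 485.4, -212.8]), array([120.8,  95.9]), 132.5) pca top [ 0.4851 -0.2123] 133.9
along -0.02 across 0.1286 yaw err -5.4
tin 808 (array([ 485. , -212.5]), array([120.2,  96.2]), 132.8) pca top [ 0.4847 -0.2126] 133.2
along -0.0205 across 0.1285 yaw err -5.1
shift [-5.75 -4.66  0.87] rz 1.227 tcp [0.6291 0.0754 0.2257] toolYaw 22.8 q6 1.19 t 34.825 gap 0.0427
chest/doors
 fin? (array([53.5,  2.7]), array([83.9, 17.4]), 90.7) [-0.56   -0.0202]
 fin? (array([491. , 409.6]), array([78.8, 15.7]), 22.0) [-0.0004  0.1892]
 fin? (array([628.4,  55.6]), array([65.5, 13.9]), 22.3) [-0.0083 -0.1904]
```

View pics/s1.png

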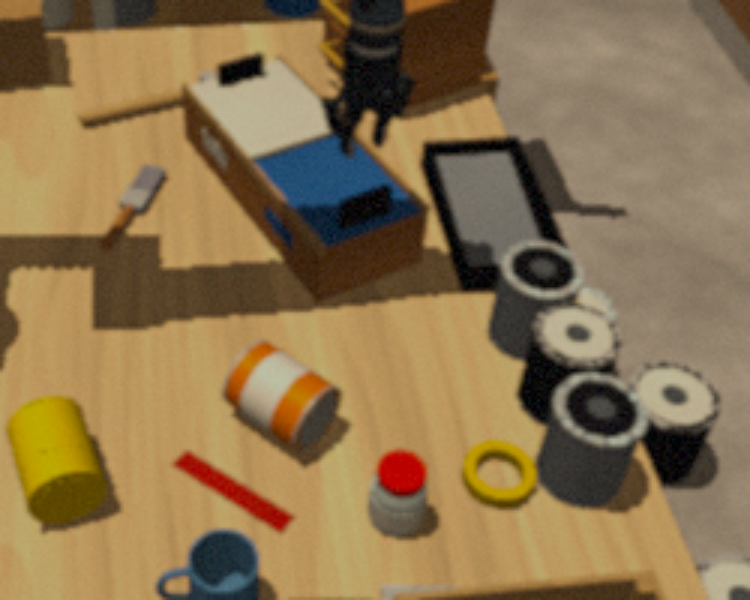

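Both doors are shut, with fins at about ±0.190. Next I'll refine the stripe angle and go behind the tin's near end to nudge it along its axis.

```bash
python3 - <<'E'
from big import *
for n,z in(("top",1),("side",1)):
    p,_=eyes.camera(n);u=cv2.resize(p,None,fx=4,fy=4,interpolation=cv2.INTER_CUBIC).astype(int)
    m=((u[...,2]>1.8*np.maximum(u[...,0],u[...,1]))&(u[...,2]>60)).astype(np.uint8)
    k,l,st,ce=cv2.connectedComponentsWithStats(m);pc=proj(n,[.414,-.3216,0])
    i=min(range(1,k),key=lambda j:np.hypot(*(ce[j]/4-pc))+(st[j,4]<500)*999)
    vv,uu=np.nonzero(l==i);P=ray(n,np.c_[(uu+.5)/4-.5,(vv+.5)/4-.5],0)[:,:2];M,a=pca(P);print(n,len(P),M.round(4),a.round(1),box(P))
go([.4206,-.1427,.2],137.8)
E
python3 -m pendant '0 0 0 0 0 0.17 0; -1 -1 0 0 0 0.34 0; -2 -2.3 0 0 0 0.51 0; -3 -3.6 0 0 0 0.68 0; -4 -5 0 0 0 0.85 0'
python3 -c "
from big import *
go([.4206,-.1427,.2],137.8)"
```

```text
top 4447 [ 0.4127 -0.3204] 137.9 (array([ 413.6, -321. ]), array([167.4,  28.9]), 137.7)
side 4418 [ 0.4116 -0.3269] 137.9 (array([ 409.8, -325.3]), array([168.4,  28.9]), 137.8)
shift [-4.01 -9.23  0.89] rz 1.135 tcp [0.6292 0.0756 0.2261] toolYaw 22.8 q6 1.19 t 34.975 gap 0.0427
t: 35.6
tcp_pos: [0.5371, -0.0942, 0.227]
orientation: [0.849, 0.529, -0.0, -0.0]
force: [0.7, -0.5, 0.8]
finger_gap: -0.0003
gripper_force: 0.0
shift [-3.16 -2.77  0.9 ] rz 0.28 tcp [ 0.5371 -0.0942  0.227 ] toolYaw -26.2 q6 1.73 t 35.6 gap -0.0003
```

```bash
sed -i 's/^S=.*/S=np.array([.4130,-.3210]);SA=137.8/' big.py
python3 -m pendant '-1.5 -1.3 0 0 0 0.14 0; -3 -2.6 0.4 0 0 0.28 0; -3.16 -2.77 0.9 0 0 0.28 0; -3.16 -2.77 0.9 0 0 0.28 0; -3.16 -2.77 0.9 0 0 0.28 0'
python3 -c "
from big import *
b=tin();rel(b)
c=np.array(b[0])/1000;a=np.radians(b[2]);u=-np.array([np.cos(a),np.sin(a)]);print(c,u)
go(list(c-u*.095)+[.05],137.8)"
```

```text
t: 36.22
tcp_pos: [0.4226, -0.1421, 0.2011]
orientation: [0.913, 0.408, 0.0, 0.0]
force: [0.6, 0.7, 0.0]
finger_gap: -0.0001
gripper_force: 0.0
tin 252 (array([ 502.2, -231. ]), array([95.9, 71.3]), 42.2) pca top [ 0.5156 -0.2416] 46.0
along 0.0056 across 0.1266 yaw err 84.4
[ 0.5022 -0.231 ] [-0.7408046  -0.67172059]
shift [2.7  4.27 5.05] rz 0.006 tcp [ 0.4229 -0.1421  0.2014] toolYaw -41.9 q6 1.83 t 36.275 gap 0.0
```

```bash
python3 -m pendant '0 0 1.5 0 0 0 0; 0 0 3.2 0 0 0 0; 0 0 4.8 0 0 0 0; 0 0 5.03 0 0 0 0; 0 0 5.03 0 0 0 0'
python3 -m pendant '0 0.15 0 0 0 0 0; 0 0.3 0 0 0 0 0; -0.05 0.45 0 0 0 0 0; -0.05 0.55 0 0 0 0 0; -0.06 0.65 0 0 0 0 0'
python3 -m pendant '-0.01 0.1 0 0 0 0 0; -0.02 0.2 0 0 0 0 0; -0.03 0.3 0 0 0 0 0'
```

```text
t: 36.9
tcp_pos: [0.4216, -0.1408, 0.0492]
orientation: [0.913, 0.408, -0.001, -0.002]
force: [-2.4, 2.2, 1.7]
finger_gap: 0.0001
gripper_force: 0.0
t: 37.52
tcp_pos: [0.4357, -0.1567, 0.0507]
orientation: [0.913, 0.407, 0.0, 0.0]
force: [-3.0, 3.3, 5.0]
finger_gap: 0.0001
gripper_force: 0.0
t: 37.9
tcp_pos: [0.4418, -0.1634, 0.0507]
orientation: [0.913, 0.407, 0.0, 0.0]
force: [-4.4, 3.5, 4.6]
finger_gap: -0.0003
gripper_force: 0.0
```

```bash
python3 -m pendant '0 -0.6 0 0 0 0 0; 0 -1 -2 0 0 0 0; 0 -1 -4 0 0 0 0; 1.5 -2 -5 0 0 0 0; 3.3 -3 -5 0 0 0 0'
python3 -m pendant '1.6 0 0 0 0 0 0; 3 0 0 0 0 0 0; 3 0 0 0 0 0 0'
python3 -c "
from big import *
rel(tin());b=tin();rel(b)
p,_=eyes.camera('top');cv2.imwrite('pics/t5.png',cv2.resize(p[110:250,195:395],None,fx=3,fy=3))"
```

```text
t: 38.52
tcp_pos: [0.4443, -0.0303, 0.2044]
orientation: [0.914, 0.406, 0.004, 0.004]
force: [1.0, -0.4, -0.7]
finger_gap: 0.0001
gripper_force: 0.0
t: 38.9
tcp_pos: [0.503, 0.0389, 0.1996]
orientation: [0.913, 0.409, 0.001, 0.001]
force: [-0.6, -0.9, -0.2]
finger_gap: -0.0002
gripper_force: 0.0
tin 805 (array([ 509.4, -239.7]), array([121.9,  96.1]), 132.2) pca top [ 0.5081 -0.2391] 132.6
along 0.0168 across 0.125 yaw err -5.6
tin 804 (array([ 509.2, -239.6]), array([121.7,  95.9]), 131.8) pca top [ 0.5081 -0.2387] 131.0
along 0.0166 across 0.1249 yaw err -6.0
```

View pics/t5.png

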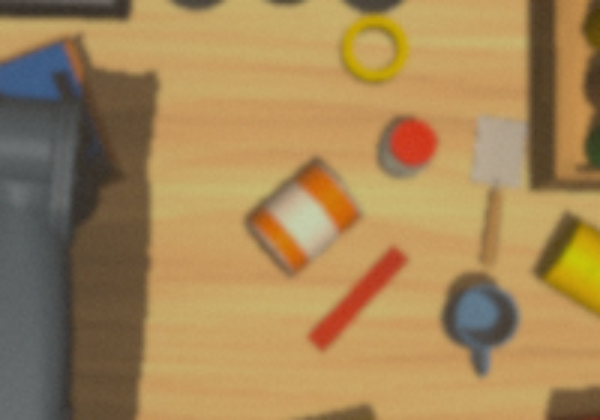

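```bash
python3 -c "
from big import *
go([.5744,-.1806,.2],132)"
```

```text
shift [-3.76  6.67  0.  ] rz 0.106 tcp [0.5009 0.0369 0.1999] toolYaw -41.9 q6 2.24 t 39.05 gap 0.0003
```

```bash
python3 -m pendant '-0.6 1 0 0 0 0.05 0.6; -1.4 2.5 0 0 0 0.106 0.6; -2.2 4 0 0 0 0.106 0.6; -3 5.5 0 0 0 0.106 0.6; -3.76 6.6 0 0 0 0.106 0.6'
python3 -m pendant '0 0.07 0 0 0 0 0.6; 0 0.07 0 0 0 0 0.6; 0 0.07 0 0 0 0 0.6'
python3 -c "
from big import *
b=tin();rel(b);go([.5744,-.1806,.049],132)"
```

```text
t: 39.67
tcp_pos: [0.5724, -0.1821, 0.2001]
orientation: [0.934, 0.357, 0.0, 0.001]
force: [0.6, 1.4, 0.3]
finger_gap: 0.0515
gripper_force: 0.0
t: 40.05
tcp_pos: [0.5737, -0.1795, 0.2003]
orientation: [0.933, 0.359, 0.0, -0.0]
force: [-0.1, -0.4, 0.2]
finger_gap: 0.0512
gripper_force: 0.0
tin 610 (array([ 508. , -239.6]), array([121. ,  95.3]), 132.9) pca top [ 0.5092 -0.2501] 149.7
along 0.0157 across 0.1241 yaw err -4.9
shift [-0.02  0.04  5.04] rz 0.001 tcp [ 0.5739 -0.1793  0.2003] toolYaw -47.9 q6 1.99 t 40.1 gap 0.0516
```

```bash
python3 -m pendant '0 0 1.5 0 0 0 0.6; 0 0 3.2 0 0 0 0.6; 0 0 4.6 0 0 0 0.6; 0 0 5 0 0 0 0.6; 0 0 5.02 0 0 0 0.6'
python3 -m pendant '-0.1 0 0 0 0 0 0.6; -0.25 0 0 0 0 0 0.6; -0.4 0 0 0 0 0 0.6; -0.5 0 0 0 0 0 0.6; -0.55 0 0 0 0 0 0.6'
python3 -m pendant '-0.08 0 0 0 0 0 0.6; -0.16 0 0 0 0 0 0.6; -0.24 0 0 0 0 0 0.6; -0.32 0 0 0 0 0 0.6; -0.4 0 0 0 0 0 0.6'
python3 -m pendant '-0.08 0 0 0 0 0 0.6; -0.16 0 0 0 0 0 0.6; -0.24 0 0 0 0 0 0.6; -0.32 0 0 0 0 0 0.6; -0.4 0 0 0 0 0 0.6'
python3 -m pendant '-0.08 0 0 0 0 0 0.6; -0.16 0 0 0 0 0 0.6; -0.24 0 0 0 0 0 0.6; -0.32 0 0 0 0 0 0.6; -0.4 0 0 0 0 0 0.6'
python3 -c "
from big import *
b=tin();rel(b);b=tin();rel(b);s=robot.state();go(s['tcp_pos'],132)
p,_=eyes.camera('side');cv2.imwrite('pics/s2.png',cv2.resize(p[160:300,190:360],None,fx=3,fy=3))"
```

```text
t: 40.72
tcp_pos: [0.5739, -0.1795, 0.0493]
orientation: [0.933, 0.359, -0.0, -0.0]
force: [0.3, -0.5, 0.0]
finger_gap: 0.051
gripper_force: 0.0
t: 41.35
tcp_pos: [0.5617, -0.1915, 0.0494]
orientation: [0.934, 0.358, 0.0, 0.0]
force: [-0.2, -0.1, 0.6]
finger_gap: 0.0511
gripper_force: 0.0
t: 41.98
tcp_pos: [0.5528, -0.1993, 0.0493]
orientation: [0.934, 0.359, -0.0, 0.0]
force: [-0.1, -0.4, -0.3]
finger_gap: 0.0512
gripper_force: 0.0
t: 42.6
tcp_pos: [0.5439, -0.2074, 0.0493]
orientation: [0.934, 0.358, -0.0, -0.0]
force: [-0.1, -0.2, 0.3]
finger_gap: 0.051
gripper_force: 0.1
t: 43.22
tcp_pos: [0.535, -0.2154, 0.0493]
orientation: [0.934, 0.358, -0.0, 0.0]
force: [-0.0, 0.7, -0.3]
finger_gap: 0.0511
gripper_force: 0.1
tin 315 (array([ 476.6, -268.9]), array([123. ,  54.6]), 137.1) pca top [ 0.4897 -0.2805] 144.8
along 0.0121 across 0.0813 yaw err -0.7
tin 320 (array([ 478.9, -267.2]), array([120.5,  57.5]), 132.9) pca top [ 0.489  -0.2801] 145.6
along 0.0127 across 0.0841 yaw err -4.9
shift [0. 0. 0.] rz -0.0 tcp [ 0.5349 -0.2155  0.0493] toolYaw -48.0 q6 1.91 t 43.325 gap 0.0515
```

View pics/s2.png

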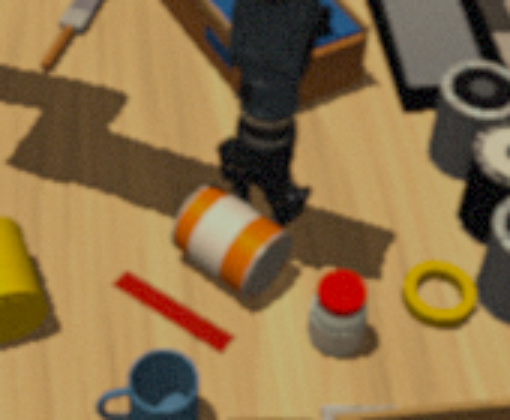

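```bash
for i in 1; do python3 -m pendant '-0.08 0 0 0 0 0 0.6; -0.16 0 0 0 0 0 0.6; -0.24 0 0 0 0 0 0.6; -0.32 0 0 0 0 0 0.6; -0.4 0 0 0 0 0 0.6'
python3 -m pendant '-0.08 0 0 0 0 0 0.6; -0.16 0 0 0 0 0 0.6; -0.24 0 0 0 0 0 0.6; -0.32 0 0 0 0 0 0.6; -0.4 0 0 0 0 0 0.6'
python3 -m pendant '-0.08 0 0 0 0 0 0.6; -0.16 0 0 0 0 0 0.6; -0.24 0 0 0 0 0 0.6; -0.32 0 0 0 0 0 0.6; -0.4 0 0 0 0 0 0.6'
python3 -m pendant '-0.08 0 0 0 0 0 0.6; -0.16 0 0 0 0 0 0.6; -0.24 0 0 0 0 0 0.6; -0.32 0 0 0 0 0 0.6; -0.4 0 0 0 0 0 0.6'; done | grep -E "tcp|force:"
python3 -c "
from big import *
b=tin();rel(b);s=robot.state();go(s['tcp_pos'],137.8);uy=np.array([.672,.741]);print('tool across',(s['tcp_pos'][:2]-S)@uy)"
```

```text
tcp_pos: [0.5261, -0.2235, 0.0493]
force: [-0.3, 0.5, -0.3]
gripper_force: 0.1
tcp_pos: [0.5172, -0.2315, 0.0493]
force: [-0.3, 0.5, -0.5]
gripper_force: 0.1
tcp_pos: [0.5083, -0.2395, 0.0493]
force: [1.0, 0.4, -0.0]
gripper_force: 0.1
tcp_pos: [0.4994, -0.2475, 0.0493]
force: [0.3, -0.6, -0.5]
gripper_force: 0.1
tin 226 (array([ 433.5, -310.9]), array([119. ,  41.6]), 143.0) pca top [ 0.4513 -0.3171] 140.5
along 0.0084 across 0.0213 yaw err 5.2
shift [0. 0. 0.] rz -0.101 tcp [ 0.4991 -0.2477  0.0493] toolYaw -48.0 q6 1.83 t 45.925 gap 0.0515
tool across 0.1121654661484209
```

```bash
(python3 -m pendant '-0.08 0 0 0 0 -0.01 0.6; -0.16 0 0 0 0 -0.02 0.6; -0.24 0 0 0 0 -0.03 0.6; -0.32 0 0 0 0 -0.04 0.6; -0.4 0 0 0 0 -0.05 0.6'
python3 -m pendant '-0.07 0 0 0 0 -0.01 0.6; -0.14 0 0 0 0 -0.02 0.6; -0.2 0 0 0 0 -0.03 0.6; -0.25 0 0 0 0 -0.04 0.6; -0.3 0 0 0 0 -0.05 0.6'
python3 -m pendant '0 0 0 0 0 0 0.6; 0.2 0 0 0 0 0 0.6; 0.6 0 0 0 0 0 0.6; 1 0 -1.5 0 0 0 0.6; 2 0 -3.5 0 0 0 0.6'
python3 -m pendant '1.6 0 -0.5 0 0 0 0.6; 3.2 0 -0.5 0 0 0 0.6; 4.8 0 -0.5 0 0 0 0.6; 6 0 -0.5 0 0 0 0.6; 6 0 -0.5 0 0 0 0.6') | grep -E "tcp|force:"
python3 -c "
from big import *
rel(tin());b=tin();rel(b)"
```

```text
tcp_pos: [0.4904, -0.2556, 0.0493]
force: [0.7, -0.3, 0.3]
gripper_force: 0.1
tcp_pos: [0.4841, -0.2619, 0.0493]
force: [-0.6, 0.6, -0.1]
gripper_force: 0.1
tcp_pos: [0.5223, -0.2177, 0.1492]
force: [0.5, -0.0, 0.0]
gripper_force: 0.0
tcp_pos: [0.6456, -0.0824, 0.1645]
force: [-0.3, -0.6, -0.3]
gripper_force: 0.0
tin 820 (array([ 438.9, -302.7]), array([120.8,  95.6]), 131.7) pca top [ 0.4389 -0.3016] 132.7
along 0.0069 across 0.031 yaw err -6.1
tin 815 (array([ 439.1, -302.8]), array([121. ,  95.7]), 132.0) pca top [ 0.439  -0.3018] 131.5
along 0.0071 across 0.031 yaw err -5.8
```

```bash
python3 -c "
from big import *
print('jar',ray('top',[332.5,157.5],.095),'mug',ray('top',[354,214],.09),'scr',ray('top',[[358,158],[359,195]],.01))
go([.527,-.3527,.2],42)"
```

```text
jar [[ 0.6054292  -0.37562616  0.095     ]] mug [[ 0.39399747 -0.45847738  0.09      ]] scr [[ 0.62116169 -0.49416142  0.01      ]
 [ 0.47273454 -0.49817184  0.01      ]]
shift [-9.24  3.1  -1.17] rz -1.469 tcp [ 0.6442 -0.0849  0.1648] toolYaw -42.2 q6 2.07 t 48.525 gap 0.051
```

```bash
python3 -m pendant '-1.4 0.4 -1.2 0 0 -0.18 0; -2.8 0.9 -1.2 0 0 -0.36 0; -4.2 1.4 -1.2 0 0 -0.54 0; -5.6 1.9 -1.2 0 0 -0.72 0; -7 2.4 -1.2 0 0 -0.9 0'
python3 -m pendant '0 0 0 0 0 -0.18 0; 0 0 0 0 0 -0.36 0; 0 0 0 0 0 -0.57 0; 0 0 0 0 0 -0.57 0'
python3 -c "
from big import *
go([.527,-.3527,.2],42)"
```

```text
t: 49.15
tcp_pos: [0.5545, -0.2916, 0.2016]
orientation: [0.646, 0.763, -0.0, 0.0]
force: [-0.0, -0.3, -0.8]
finger_gap: -0.0004
gripper_force: 0.0
t: 49.65
tcp_pos: [0.5553, -0.2903, 0.2014]
orientation: [0.408, 0.913, -0.0, -0.0]
force: [-0.3, 0.5, -0.7]
finger_gap: -0.0003
gripper_force: 0.0
shift [-0.92 -2.09  0.05] rz -0.003 tcp [ 0.5553 -0.2903  0.2014] toolYaw 41.8 q6 0.25 t 49.65 gap -0.0003
```

```bash
(python3 -m pendant '-0.5 -1 0 0 0 0 0; -0.92 -2.09 0 0 0 0 0; -0.92 -2.09 0.5 0 0 0 0; -0.92 -2.09 2 0 0 0 0; -0.92 -2.09 3.7 0 0 0 0'
python3 -m pendant '0 0 0.9 0 0 0 0; 0 0 1.2 0 0 0 0; 0 0 1.2 0 0 0 0; 0 0 1.2 0 0 0 0'
python3 -m pendant '0.15 0 0 0 0 0 0; 0.3 0 0 0 0 0 0; 0.45 0 0 0 0 0 0; 0.6 0 0 0 0 0 0; 0.7 0 0 0 0 0 0'
python3 -m pendant '0.05 0 0 0 0 0 0; 0.1 0 0 0 0 0 0; 0.15 0 0 0 0 0 0; 0.2 0 0 0 0 0 0; 0.25 0 0 0 0 0 0')|grep -E 'tcp|force:'
python3 -c "
from big import *
s=robot.state();d=s['tcp_pos'][:2]-np.array([.439,-.3028]);print(d@[.669,-.743],d@[.743,.669]);rel(tin())"
```

```text
tcp_pos: [0.5287, -0.352, 0.0898]
force: [1.6, -0.7, 0.4]
gripper_force: 0.0
tcp_pos: [0.5293, -0.3528, 0.0564]
force: [0.3, -0.2, -0.3]
gripper_force: 0.0
tcp_pos: [0.5144, -0.3367, 0.0545]
force: [0.3, -1.4, -0.6]
gripper_force: 0.0
tcp_pos: [0.5092, -0.331, 0.0545]
force: [2.2, -1.9, 1.9]
gripper_force: 0.0
0.06791089492835434 0.03335671011031614
tin 32 (array([ 599.5, -350.2]), array([18.9, 18.8]), 9.1) pca top [ 0.6013 -0.3497] 154.7
along 0.1578 across 0.1036 yaw err 51.3
```

```bash
(python3 -m pendant '0.04 0 0 0 0 0 0; 0.08 0 0 0 0 0 0; 0.12 0 0 0 0 0 0; 0.15 0 0 0 0 0 0; 0.15 0 0 0 0 0 0'
python3 -m pendant '-0.3 0 0 0 0 0 0; -0.8 0 0 0 0 0 0; -0.8 0 -2 0 0 0 0; -0.8 0.5 -4 0 0 0 0; -0.8 2.2 -4.8 0 0 0 0'
python3 -m pendant '0 1.8 0 0 0 0 0; 0.5 3.6 0 0 0 0 0; 1 5.4 0 0 0 0 0; 1.5 6.5 0 0 0 0 0; 1.5 6.5 0 0 0 0 0')|grep -E 'tcp|force:'
python3 -c "
from big import *
rel(tin());rel(tin())"
```

```text
tcp_pos: [0.5059, -0.3274, 0.0542]
force: [2.2, -1.6, 0.6]
gripper_force: 0.0
tcp_pos: [0.5714, -0.3035, 0.2028]
force: [0.5, 0.3, -0.1]
gripper_force: 0.0
tcp_pos: [0.6863, -0.1338, 0.1964]
force: [0.0, -0.0, 0.6]
gripper_force: 0.0
tin 817 (array([ 428.3, -294.6]), array([120.5,  96.5]), 138.1) pca top [ 0.4286 -0.2936] 138.8
along -0.0064 across 0.0298 yaw err 0.3
tin 815 (array([ 428.2, -294.7]), array([120.3,  96. ]), 137.5) pca top [ 0.4283 -0.2939] 137.7
along -0.0064 across 0.0297 yaw err -0.3
```

```bash
python3 -c "
from big import *
go([.3594,-.2322,.2],42.2)"
```

```text
shift [  4.92 -10.2   -0.07] rz -0.003 tcp [ 0.6855 -0.137   0.197 ] toolYaw 42.0 q6 0.54 t 54.05 gap -0.0002
```

```bash
(python3 -m pendant '0.7 -1.4 0 0 0 0 0; 1.5 -3.1 0 0 0 0 0; 2.3 -4.8 0 0 0 0 0; 3.1 -6.5 0 0 0 0 0; 3.9 -8.2 0 0 0 0 0'
python3 -m pendant '0.8 -1.6 0 0 0 0 0; 1.02 -2 0 0 0 0 0; 1.02 -2 0 0 0 0 0; 1.02 -2 0 0 0 0 0')|grep -E 'tcp|force:'
python3 -c "
from big import *
go([.3594,-.2322,.055],42.2);rel(tin())"
```

```text
tcp_pos: [0.422, -0.2162, 0.198]
force: [-0.5, -0.4, 0.9]
gripper_force: 0.0
tcp_pos: [0.3606, -0.2324, 0.1983]
force: [-0.3, 0.4, -0.5]
gripper_force: 0.0
shift [ 0.03 -0.03  4.78] rz -0.004 tcp [ 0.3606 -0.2324  0.1983] toolYaw 42.0 q6 0.11 t 55.175 gap -0.0001
tin 347 (array([ 429.1, -294. ]), array([119.6,  94.6]), 137.8) pca top [ 0.4546 -0.3024] 107.4
along -0.0062 across 0.0308 yaw err 0.0
```

```bash
(python3 -m pendant '0 0 1.5 0 0 0 0; 0 0 3.2 0 0 0 0; 0 0 4.5 0 0 0 0; 0 0 4.78 0 0 0 0; 0 0 4.78 0 0 0 0'
python3 -m pendant '-0.15 0 0 0 0 0 0; -0.3 0 0 0 0 0 0; -0.45 0 0 0 0 0 0; -0.55 0 0 0 0 0 0; -0.6 0 0 0 0 0 0'
python3 -m pendant '-0.06 0 0 0 0 0 0; -0.12 0 0 0 0 0 0; -0.18 0 0 0 0 0 0; -0.24 0 0 0 0 0 0; -0.3 0 0 0 0 0 0'
python3 -m pendant '0 0 0 0 0 0 0; 0 0 0 0 0 0 0')|grep -E 'tcp|force:'
python3 -c "
from big import *
s=robot.state();d=s['tcp_pos'][:2]-np.array([.4283,-.2947]);print(d@[.741,-.672],d@[.672,.741]);rel(tin())"
```

```text
tcp_pos: [0.3604, -0.232, 0.0551]
force: [-1.0, 0.3, 0.5]
gripper_force: 0.0
tcp_pos: [0.372, -0.2458, 0.0549]
force: [-0.5, -0.1, -0.1]
gripper_force: 0.0
tcp_pos: [0.3778, -0.2522, 0.0547]
force: [-1.4, 2.5, 1.3]
gripper_force: 0.0
tcp_pos: [0.378, -0.2525, 0.0549]
force: [-0.9, 1.2, -0.3]
gripper_force: 0.0
-0.06558552848605392 -0.002524343997379161
tin 298 (array([ 432.3, -301.5]), array([115.8,  94.4]), 133.2) pca top [ 0.4587 -0.3173] 95.6
along 0.0012 across 0.0274 yaw err -4.6
```

```bash
(python3 -m pendant '0.4 0 0 0 0 0 0; 0.7 0 -1 0 0 0 0; 0.7 0 -3 0 0 0 0; 0.7 0.5 -4.8 0 0 0 0; 0.7 2 -4.8 0 0 0 0'
python3 -m pendant '0 1.5 0 0 0 0.18 0.3; 0 3 0 0 0 0.36 0.6; 0 4.5 0 0 0 0.54 0.6; 0 6 0 0 0 0.72 0.6; 0 7 0 0 0 0.9 0.6'
python3 -m pendant '0 0 0 0 0 0.18 0.6; 0 0 0 0 0 0.36 0.6; 0 0 0 0 0 0.57 0.6; 0 0 0 0 0 0.57 0.6')|grep -E 'tcp|force:'
python3 -c "
from big import *
rel(tin());rel(tin());go([.4896,-.2365,.2],137.8)"
```

```text
tcp_pos: [0.4109, -0.1989, 0.2052]
force: [1.3, -0.9, -0.1]
gripper_force: 0.0
tcp_pos: [0.5655, -0.0544, 0.1989]
force: [-0.8, 0.0, 0.0]
gripper_force: 0.0
tcp_pos: [0.5643, -0.056, 0.199]
force: [-0.0, 0.4, -0.7]
gripper_force: 0.0
tin 815 (array([ 430. , -300.1]), array([120.3,  96.1]), 133.7) pca top [ 0.4304 -0.2991] 133.5
along -0.0014 across 0.0269 yaw err -4.1
tin 819 (array([ 430.2, -300.1]), array([120.4,  96. ]), 133.5) pca top [ 0.4304 -0.2991] 132.4
along -0.0013 across 0.027 yaw err -4.3
shift [-6.13  2.19 -0.03] rz 0.001 tcp [ 0.5644 -0.056   0.199 ] toolYaw -42.1 q6 2.09 t 59.25 gap 0.0515
```

```bash
(python3 -m pendant '-0.5 0.3 0 0 0 -0.18 0; -1 0.6 0 0 0 -0.36 0; -1.5 0.9 0 0 0 -0.54 0; -2 1 0 0 0 -0.72 0; -2.5 1 0 0 0 -0.9 0'
python3 -m pendant '0 0 0 0 0 -0.18 0; 0 0 0 0 0 -0.36 0; 0 0 0 0 0 -0.54 0; 0 0 0 0 0 -0.6 0; 0 0 0 0 0 -0.6 0')|grep -E 'tcp|force:'
python3 -c "
from big import *
go([.3284,-.2687,.2],43.6)"
```

```text
tcp_pos: [0.5361, -0.1324, 0.1988]
force: [0.8, 0.6, 0.4]
gripper_force: 0.0
tcp_pos: [0.5363, -0.1318, 0.1989]
force: [0.5, 0.5, 0.5]
gripper_force: 0.0
shift [ 1.49 -8.16 -0.04] rz 0.002 tcp [ 0.5363 -0.1318  0.1989] toolYaw 43.7 q6 0.45 t 60.5 gap -0.0002
```

```bash
(python3 -m pendant '0.3 -1.6 0 0 0 0 0; 0.6 -3.2 0 0 0 0 0; 0.9 -4.8 0 0 0 0 0; 1.2 -6.4 0 0 0 0 0; 1.49 -8 0 0 0 0 0'
python3 -m pendant '0 -0.16 0 0 0 0 0; 0 -0.16 0 0 0 0 0; 0 -0.16 1.4 0 0 0 0; 0 -0.16 3 0 0 0 0; 0 -0.16 4.6 0 0 0 0'
python3 -m pendant '0 0 0.2 0 0 0 0; 0 0 0.2 0 0 0 0; -0.2 0 0.2 0 0 0 0; -0.35 0 0.2 0 0 0 0; -0.45 0 0.2 0 0 0 0'
python3 -m pendant '-0.05 0 0 0 0 0 0; -0.1 0 0 0 0 0 0; -0.15 0 0 0 0 0 0; -0.2 0 0 0 0 0 0; -0.2 0 0 0 0 0 0')|grep -E 'tcp|force:'
python3 -c "
from big import *
s=robot.state();d=s['tcp_pos'][:2]-np.array([.4302,-.3001]);print(d@[.690,-.724],d@[.724,.690]);rel(tin())"
```

```text
tcp_pos: [0.3306, -0.2659, 0.199]
force: [0.3, -0.1, 0.1]
gripper_force: 0.0
tcp_pos: [0.3299, -0.2679, 0.0597]
force: [0.1, -0.3, -1.0]
gripper_force: 0.0
tcp_pos: [0.3388, -0.2794, 0.0561]
force: [-0.8, 0.4, -0.7]
gripper_force: 0.0
tcp_pos: [0.3419, -0.2827, 0.0548]
force: [0.6, -0.4, -0.7]
gripper_force: 0.0
-0.07352480819221938 -0.051868682851596105
tin 698 (array([ 431. , -299.2]), array([120.9,  94.1]), 132.5) pca top [ 0.435  -0.2985] 126.7
along -0.0013 across 0.0282 yaw err -5.3
```

```bash
for k in 1 2; do python3 -m pendant '-0.03 0 0 0 0 0 0; -0.06 0 0 0 0 0 0; -0.09 0 0 0 0 0 0; -0.1 0 0 0 0 0 0; -0.1 0 0 0 0 0 0' |grep -E ' force|^force|tcp'
python3 -c "
from big import *
rel(tin())"; done
```

```text
tcp_pos: [0.344, -0.2848, 0.0548]
force: [-0.3, -0.0, 0.3]
tin 691 (array([ 430.3, -298.7]), array([122.9,  94.5]), 132.4) pca top [ 0.4357 -0.2992] 125.7
along -0.0022 across 0.0281 yaw err -5.4
tcp_pos: [0.346, -0.2869, 0.0547]
force: [-1.2, 1.8, 0.6]
tin 687 (array([ 432.3, -301.6]), array([121.6,  94.4]), 135.7) pca top [ 0.4372 -0.3005] 126.0
along 0.0013 across 0.0273 yaw err -2.1
```

```bash
(python3 -m pendant '-0.02 0 0 0 0 0 0; -0.04 0 0 0 0 0 0; -0.05 0 0 0 0 0 0; -0.05 0 0 0 0 0 0'
python3 -m pendant '0.4 0 0 0 0 0 0; 0.7 0 -1 0 0 0 0; 0.7 0 -3 0 0 0 0; 0.7 0.5 -4.8 0 0 0 0; 0.7 2 -4.8 0 0 0 0'
python3 -m pendant '0 1.5 0 0 0 0.18 0.3; 0 3 0 0 0 0.36 0.6; 0 4.5 0 0 0 0.54 0.6; 0 6 0 0 0 0.72 0.6; 0 7 0 0 0 0.9 0.6'
python3 -m pendant '0 0 0 0 0 0.18 0.6; 0 0 0 0 0 0.36 0.6; 0 0 0 0 0 0.57 0.6; 0 0 0 0 0 0.57 0.6')|grep -E 'tcp|force:'
python3 -c "
from big import *
rel(tin());rel(tin());rel(tin());go([.4896,-.2365,.2],137.8)"
```

```text
tcp_pos: [0.3471, -0.2881, 0.0548]
force: [-2.1, 0.4, 1.4]
gripper_force: 0.0
tcp_pos: [0.3784, -0.2341, 0.2051]
force: [0.9, -0.3, -0.2]
gripper_force: 0.0
tcp_pos: [0.529, -0.0847, 0.1991]
force: [0.2, 0.2, 0.2]
gripper_force: 0.0
tcp_pos: [0.5278, -0.0863, 0.1991]
force: [0.1, -0.4, -0.3]
gripper_force: 0.0
tin 809 (array([ 432.4, -301.6]), array([121. ,  94.7]), 136.6) pca top [ 0.4329 -0.3003] 135.2
along 0.0013 across 0.0274 yaw err -1.2
tin 812 (array([ 432.5, -301.9]), array([120.7,  94.6]), 136.2) pca top [ 0.4329 -0.3007] 136.4
along 0.0016 across 0.0272 yaw err -1.6
tin 809 (array([ 432.8, -302.1]), array([121.6,  94.4]), 136.2) pca top [ 0.4332 -0.3004] 136.5
along 0.002 across 0.0273 yaw err -1.6
shift [-4.64  2.28 -0.03] rz 0.031 tcp [ 0.5278 -0.0864  0.199 ] toolYaw -40.4 q6 1.99 t 66.8 gap 0.0512
```

```bash
(python3 -m pendant '-1.2 0.6 0 0 0 0.031 0.6; -2.6 1.3 0 0 0 0.031 0.6; -4 2 0 0 0 0.031 0.6; -4.64 2.28 0 0 0 0.031 0.6; -4.64 2.28 0 0 0 0.031 0.6'
python3 -m pendant '0 0 1.5 0 0 0 0.6; 0 0 3.2 0 0 0 0.6; 0 0 4.6 0 0 0 0.6; 0 0 4.98 0 0 0 0.6; 0 0 4.98 0 0 0 0.6'
python3 -m pendant '-0.15 0 0 0 0 0 0.6; -0.3 0 0 0 0 0 0.6; -0.45 0 0 0 0 0 0.6; -0.55 0 0 0 0 0 0.6; -0.6 0 0 0 0 0 0.6'
python3 -m pendant '-0.06 0 0 0 0 0 0.6; -0.12 0 0 0 0 0 0.6; -0.18 0 0 0 0 0 0.6; -0.24 0 0 0 0 0 0.6; -0.3 0 0 0 0 0 0.6')|grep -E 'tcp|force:'
python3 -c "
from big import *
rel(tin());s=robot.state();uy=np.array([.672,.741]);print('tool across',(s['tcp_pos'][:2]-S)@uy, 'z',s['tcp_pos'][2])"
```

```text
tcp_pos: [0.4889, -0.238, 0.1987]
force: [0.3, -0.0, 0.6]
gripper_force: 0.0
tcp_pos: [0.4894, -0.2358, 0.0494]
force: [0.2, -1.0, 0.3]
gripper_force: 0.0
tcp_pos: [0.4771, -0.2502, 0.0495]
force: [-0.3, 0.4, 0.9]
gripper_force: 0.0
tcp_pos: [0.4711, -0.2567, 0.0494]
force: [0.0, 0.7, -0.6]
gripper_force: 0.0
tin 213 (array([ 411.7, -323.1]), array([120. ,  32.2]), 137.5) pca top [ 0.4203 -0.3291] 140.6
along 0.0004 across -0.0024 yaw err -0.3
tool across 0.0865156442732107 z 0.049421986898144026
```

```bash
(python3 -m pendant '-0.05 0 0 0 0 0 0.6; -0.1 0 0 0 0 0 0.6; -0.15 0 0 0 0 0 0.6; -0.2 0 0 0 0 0 0.6; -0.25 0 0 0 0 0 0.6'
python3 -m pendant '-0.05 0 0 0 0 0 0.6; -0.1 0 0 0 0 0 0.6; -0.15 0 0 0 0 0 0.6; -0.2 0 0 0 0 0 0.6; -0.25 0 0 0 0 0 0.6'
python3 -m pendant '-0.05 0 0 0 0 0 0.6; -0.1 0 0 0 0 0 0.6; -0.15 0 0 0 0 0 0.6; -0.2 0 0 0 0 0 0.6; -0.25 0 0 0 0 0 0.6'
python3 -m pendant '-0.04 0 0 0 0 0 0.6; -0.07 0 0 0 0 0 0.6; -0.08 0 0 0 0 0 0.6; -0.08 0 0 0 0 0 0.6; -0.08 0 0 0 0 0 0.6'
python3 -m pendant '0.1 0 0 0 0 0 0.6; 0.5 0 0 0 0 0 0.6; 1 0 -0.5 0 0 0 0.6; 1.5 0 -2 0 0 0 0.6; 2.5 0 -4 0 0 0 0.6'
python3 -m pendant '1.6 0 -0.5 0 0 0 0.6; 3.2 0 -0.5 0 0 0 0.6; 4.8 0 -0.5 0 0 0 0.6; 5.5 0 -0.5 0 0 0 0.6; 5.5 0 -0.5 0 0 0 0.6')|grep -E 'tcp|force:'
python3 -c "
from big import *
rel(tin());rel(tin());rel(tin())
p,_=eyes.camera('side');cv2.imwrite('pics/s3.png',cv2.resize(p[90:310,170:420],None,fx=2.7,fy=2.7));robot_t=robot.state()['t'];print(robot_t)"; python3 look.py
```

```text
tcp_pos: [0.4661, -0.2622, 0.0494]
force: [-0.1, -0.2, 0.9]
gripper_force: 0.1
tcp_pos: [0.461, -0.2678, 0.0494]
force: [0.8, 0.2, -0.1]
gripper_force: 0.1
tcp_pos: [0.456, -0.2733, 0.0494]
force: [-0.5, -0.4, -0.2]
gripper_force: 0.1
tcp_pos: [0.4544, -0.275, 0.0494]
force: [0.5, 0.2, -0.0]
gripper_force: 0.0
tcp_pos: [0.5034, -0.2197, 0.1662]
force: [1.3, -0.1, -0.3]
gripper_force: 0.0
tcp_pos: [0.6154, -0.0975, 0.1807]
force: [-1.6, -0.2, 0.4]
gripper_force: 0.0
tin 832 (array([ 417.7, -317.9]), array([121. ,  94.6]), 136.0) pca top [ 0.4175 -0.3169] 136.0
along 0.0014 across 0.0055 yaw err -1.8
tin 828 (array([ 417.4, -317.6]), array([120.5,  94.6]), 135.8) pca top [ 0.4167 -0.3166] 137.1
along 0.001 across 0.0055 yaw err -2.0
tin 831 (array([ 417.4, -317.7]), array([121.4,  95. ]), 135.8) pca top [ 0.4171 -0.3165] 136.9
along 0.001 across 0.0054 yaw err -2.0
73.3
chest/doors
 fin? (array([490.8, 408.5]), array([79. , 16.5]), 22.8) [-0.001   0.1883]
 fin? (array([635.2,  58.4]), array([80.5, 13.9]), 22.4) [-0.0009 -0.1904]
 fin? (array([ 47. , -32.2]), array([50.3,  6.4]), 53.5) [-0.5793 -0.05  ]
```

View pics/s3.png

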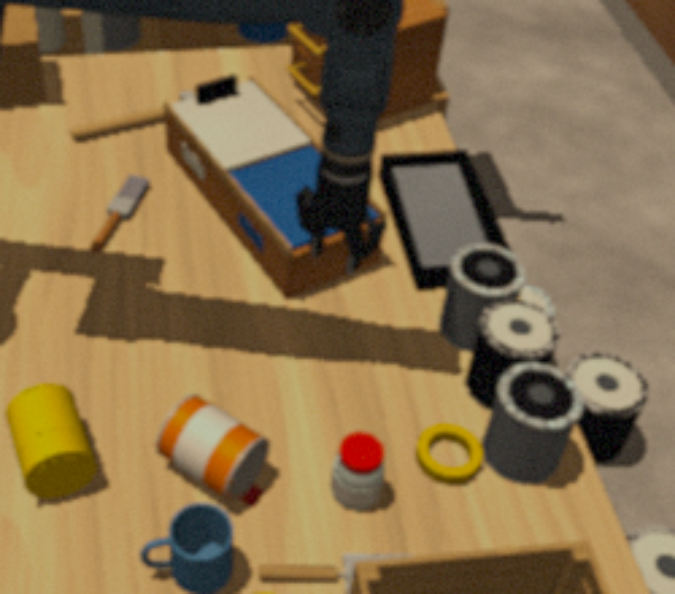

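```bash
python3 -c "
from big import *
go([.4544+.672*.025,-.275+.741*.025,.19],137)"
```

```text
shift [-7.06  0.   -0.31] rz 0.01 tcp [ 0.6139 -0.1002  0.1805] toolYaw -42.4 q6 2.04 t 73.35 gap 0.0511
```

```bash
(python3 -m pendant '-1.4 0 -0.3 0 0 0 0.6; -3 0 -0.3 0 0 0 0.6; -4.6 0 -0.3 0 0 0 0.6; -6.2 0 -0.3 0 0 0 0.6; -7.06 0 -0.3 0 0 0 0.6'
python3 -m pendant '0 0 0 0 0 0 0.6; 0 0 1.5 0 0 0 0.6; 0 0 3.2 0 0 0 0.6; 0 0 4.6 0 0 0 0.6; 0 0 4.67 0 0 0 0.6'
python3 -m pendant '0 0 0 0 0 0 0.6; -0.15 0 0 0 0 0 0.6; -0.3 0 0 0 0 0 0.6; -0.4 0 0 0 0 0 0.6; -0.45 0 0 0 0 0 0.6')|grep -E 'tcp|force:'
python3 -c "
from big import *
go([.4544-.672*.0068,-.275-.741*.0068,.0494],137)"
```

```text
tcp_pos: [0.4695, -0.258, 0.1896]
force: [-0.1, -0.3, 0.2]
gripper_force: 0.0
tcp_pos: [0.469, -0.253, 0.0451]
force: [0.0, -0.1, -0.6]
gripper_force: 0.0
tcp_pos: [0.4629, -0.2661, 0.0496]
force: [0.3, 0.9, 0.8]
gripper_force: 0.0
shift [-0.64 -0.01  0.01] rz 0.012 tcp [ 0.4629 -0.2661  0.0496] toolYaw -42.3 q6 1.66 t 75.225 gap 0.0514
```

```bash
(python3 -m pendant '-0.05 0 0 0 0 0 0.6; -0.1 0 0 0 0 0 0.6; -0.15 0 0 0 0 0 0.6; -0.2 0 0 0 0 0 0.6; -0.25 0 0 0 0 0 0.6'
python3 -m pendant '-0.05 0 0 0 0 0 0.6; -0.1 0 0 0 0 0 0.6; -0.15 0 0 0 0 0 0.6; -0.2 0 0 0 0 0 0.6; -0.25 0 0 0 0 0 0.6'
python3 -m pendant '-0.05 0 0 0 0 0 0.6; -0.1 0 0 0 0 0 0.6; -0.13 0 0 0 0 0 0.6; -0.13 0 0 0 0 0 0.6; -0.13 0 0 0 0 0 0.6'
python3 -m pendant '0.1 0 0 0 0 0 0.6; 0.5 0 0 0 0 0 0.6; 1 0 -0.5 0 0 0 0.6; 1.5 0 -2 0 0 0 0.6; 2.5 0 -4 0 0 0 0.6'
python3 -m pendant '1.6 0 -0.5 0 0 0 0.6; 3.2 0 -0.5 0 0 0 0.6; 4.8 0 -0.5 0 0 0 0.6; 5.5 0 -0.5 0 0 0 0.6; 5.5 0 -0.5 0 0 0 0.6')|grep -E 'tcp|force:'
python3 -c "
from big import *
rel(tin());rel(tin());rel(tin())
p,_=eyes.camera('top');cv2.imwrite('pics/t6.png',cv2.resize(p[110:250,95:345],None,fx=3,fy=3))"
```

```text
tcp_pos: [0.4578, -0.2712, 0.0492]
force: [0.4, 0.4, -0.7]
gripper_force: 0.0
tcp_pos: [0.4528, -0.2768, 0.0492]
force: [0.2, -0.2, 0.2]
gripper_force: 0.1
tcp_pos: [0.4502, -0.2796, 0.0492]
force: [0.4, 0.2, -0.7]
gripper_force: 0.0
tcp_pos: [0.4992, -0.2243, 0.166]
force: [0.3, -0.9, -0.8]
gripper_force: 0.0
tcp_pos: [0.6112, -0.1021, 0.1805]
force: [-0.4, -0.5, 0.7]
gripper_force: 0.0
tin 814 (array([ 412. , -323.5]), array([121.2,  94.8]), 136.2) pca top [ 0.4126 -0.3217] 134.4
along 0.0009 across -0.0025 yaw err -1.6
tin 812 (array([ 411.9, -323.6]), array([120.6,  95.2]), 136.1) pca top [ 0.4126 -0.321 ] 137.5
along 0.0009 across -0.0027 yaw err -1.7
tin 814 (array([ 412.8, -322.5]), array([122.2,  94.1]), 137.2) pca top [ 0.4126 -0.3217] 136.1
along 0.0009 across -0.0012 yaw err -0.6
```

View pics/t6.png

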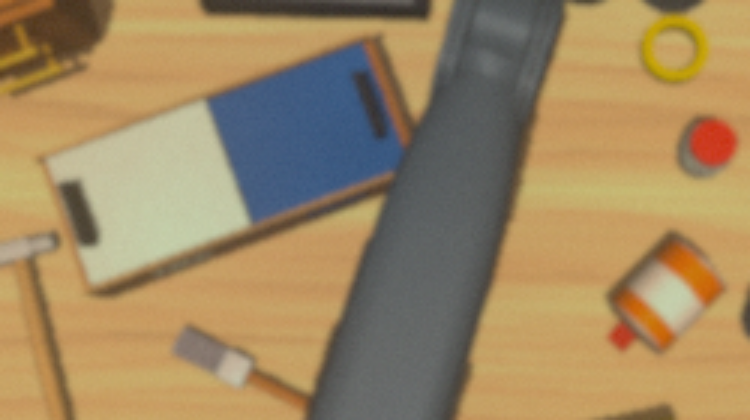

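The tin lies centred on the stripe, within about 3 mm and 2°. Both doors are shut and the gripper is clear, so I'm handing in.

```bash
python3 -c "
from plant import robot
print(robot.close_job())"
```

```text
the job is handed in; nothing more can be done
None
```

I handed the job in at about 78 s: two white and two blue tins are in their bays with both doors shut, and the orange tin is at rest on the stripe, about 3 mm and 2° off by the top camera (the white tins' final positions weren't re-imaged, and the tin was also slid along its axis, not only rolled).

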